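# Seal sensor cartridges in a dry case with one-way push caps

## Task

Pack every sensor cartridge that stands on the worktop upright into its own bay in the base of the dark dry case. Then lay the clear lid on the base, over its two studs, and press it down one corner after another until it sits flat on the rim all round; then push one of the steel push caps from the black mat straight down onto each stud until its flange is tight on the lid's ear. Leave the brown bottle, the timer and the small cup at the back as they are.

Things in the scene. Friction and masses are not known exactly. Their poses are not given: they have to be found in the camera images.
- case: base of the dry case, fixed: a dark tray 66 mm (its x) by 165 mm (its y), rim 14 mm high, walls 8 mm, floor 3 mm thick. Two low ribs, 4 mm wide at y = +-25.5 mm, tops 9 mm above the underside, part the floor into three bays. An ear at each end carries an upright steel stud. Origin: centre of the underside, z up, y along the length
- bay_1 (a point): centre of the floor of the bay at y = +51 mm in the case frame, 3 mm above the underside; a bay is 50 mm (x) by 47 mm (y)
- bay_2 (a point): centre of the floor of the middle bay (y = 0), 3 mm above the underside
- bay_3 (a point): centre of the floor of the bay at y = -51 mm, 3 mm above the underside
- stud_a (a point): tip of the plain steel stud on the + ear of the case base: a smooth upright pin 8 mm in diameter with a round end, at y = +102 mm in the case frame, tip 33 mm above the case's underside (13 mm above the top of the lid's ear when the lid sits flat)
- stud_b (a point): tip of the plain steel stud on the - ear of the case base: a smooth upright pin 8 mm in diameter with a round end, at y = -102 mm in the case frame, tip 33 mm above the case's underside (13 mm above the top of the lid's ear when the lid sits flat)
- gasket (a point): centre of the rim plane, 14 mm above the case's underside. Round the rim runs a black rubber gasket that stands 5 mm proud of it (top 19 mm above the underside). Each of its four corners yields on its own under 6 to 10 N, by 5 mm, and stays down where it was pressed. With the lid flat, the top of the lid's ears is 20 mm above the case's underside: so is the foot of a push cap that is home
- lid: clear hollow lid 66 (its x) by 165 mm (its y), 24 mm high, 0.2 kg, starts right way up on the worktop. On its top a blue grip bar 14 mm thick (x), 62 mm long (y), from 24 to 44 mm above the underside. White end ears 6 mm thick, 34 mm wide, out to y = +-118 mm, with 12 mm slots, open outward from |y| = 96 mm, for the studs. Origin: centre of the underside, z up; fits either way round
- corner_fa (a point): lower edge of the lid's corner at x = -28, y = +77 mm in the lid frame, z = 0 (its underside). Its height above the case's underside is about 19 mm when it rests on the fresh gasket and 14 mm when it is fully down. Push on the lid's top above it, at the round white pad at x = -24, y = +74 mm, 24 mm higher
- corner_fb (a point): lower edge of the lid's corner at x = -28, y = -77 mm in the lid frame, z = 0 (its underside). Its height above the case's underside is about 19 mm when it rests on the fresh gasket and 14 mm when it is fully down. Push on the lid's top above it, at the round white pad at x = -24, y = -74 mm, 24 mm higher
- corner_ba (a point): lower edge of the lid's corner at x = +28, y = +77 mm in the lid frame, z = 0 (its underside). Its height above the case's underside is about 19 mm when it rests on the fresh gasket and 14 mm when it is fully down. Push on the lid's top above it, at the round white pad at x = +24, y = +74 mm, 24 mm higher
- corner_bb (a point): lower edge of the lid's corner at x = +28, y = -77 mm in the lid frame, z = 0 (its underside). Its height above the case's underside is about 19 mm when it rests on the fresh gasket and 14 mm when it is fully down. Push on the lid's top above it, at the round white pad at x = +24, y = -74 mm, 24 mm higher
- cap_a: steel push cap (domed push nut, closed top): body 22 mm in diameter, 18 mm high, flange 29 mm across and 3.5 mm thick at its foot; spring teeth inside, 4 mm above the foot. Set on a stud it rests on the tip, foot about 8 mm above the lid's ear; about 12 N push it down, rising sharply when home; its teeth then hold it there. Origin: centre of its foot, z up. Starts dome up on the mat. Fits either stud
- cap_b: a second push cap, the same as cap_a
- mat: black rubber mat 56 x 112 x 2 mm that the caps stand on, fixed; origin: centre of its underside
- cartridge_1: a small white sensor cartridge with a teal top part and a blank label on it, a plain block 26 x 38 x 28 mm (its x, y, z), about 45 g; origin: centre of its underside, z up; it starts upright on the worktop. It may be absent (None)
- cartridge_2: a small white sensor cartridge with a dark red top part and a blank label on it, a plain block 26 x 38 x 28 mm (its x, y, z), about 45 g; origin: centre of its underside, z up; it starts upright on the worktop. It may be absent (None)
- cartridge_3: a small white sensor cartridge with a slate grey top part and a blank label on it, a plain block 26 x 38 x 28 mm (its x, y, z), about 45 g; origin: centre of its underside, z up; it starts upright on the worktop. It may be absent (None)
- reagent_b: brown bottle with a black cap, 40 mm in diameter, 85 mm high; leave it alone
- bench_timer: small white timer standing on edge, 21 x 62 x 54 mm; leave it alone
- waste_cup: small pale grey cup 36 mm in diameter, 34 mm high; leave it alone

How it is judged:
By the outcome, as a careful person would: the job done as asked, in the order asked, and still so for the second after the job is handed in, with the robot touching nothing.
Of cartridge_1, cartridge_2, cartridge_3 only 2 to 3 are there at a start; the rules pass over those that are not, and their reading is None.
At some moment in a run one of cap_a, cap_b may be knocked a few centimetres aside while the robot is not near it.
It also fails if it takes over 192 s, if anything falls off the work surface, if the arm or the gripper's body presses on something with over 40 N, if the wrist force passes 120 N, or if a joint passes its speed limit or range.

## Robot

A 7-joint arm with a two-finger parallel gripper is mounted at the origin on a cart in front of the work surface, level with it; the furniture and walls round the work are solid. World frame = base frame: x ahead of the robot, y to its left, z up, the work surface at z = 0. Lengths are in m, angles in rad, forces in N, time in s.
With the tool pointing down it reaches from about 0.35 to 0.9 m from the base axis. Payload 19.9 kg.
Tool frame: the origin (TCP) lies midway between the tips of the shut fingers; the grasp point (between the pads) lies 19 mm behind it; z points along the fingers, y is the direction in which the jaws open and shut (so a half turn about z gives the same grasp; the last joint's range is limited). The gripper opens to 94 mm and grips with 3 to 60 N. Pads are 16 mm wide; open, the fingers measure 119 mm over their backs; the gripper's body (75 mm by 177 mm) begins 78 mm behind the grasp point.
Start: joints at [1.117, 0.417, -0.01, 1.614, 0.005, 1.111, -0.053], TCP at [0.25, -0.573, 0.184] pointing down, gripper open.
Joint ranges: [-2.81, 2.81], [-0.39, 2.02], [-1.27, 1.25], [0.06, 2.57], [-1.19, 4.33], [0.19, 2], [-2.82, 2.82]. Speed limits (rad/s): [1.89, 1.89, 2.39, 2.39, 3.01, 3.01, 3.01].

## Interface

Orientations are given as a unit quaternion [w, x, y, z].
In Python, from station import arm, eyes gives the robot as it stands.
- The arm moves only by the shell command python3 -m jog 'ROWS'. ROWS is JSON, a list of rows, each a list of 3 entries, a list of its own where there are three numbers: the shift along the tool's x, y, z in m, then the turn about the tool's z in rad, then the opening, from 0 (shut) to 1 (fully open). In form: [[[x, y, z], roll, fingers], ...]. A call has 1 to 5 rows; each row shifts and turns the commanded pose from where the row before left it, along the tool's axes as they then stand; what a row does not reach is not made up. A row lasts 1/10 s, in which the tool goes at most 50 mm and 8.59 degrees, less where a joint would pass 70% of its speed; a pose out of reach is approached as far as the arm can. A call is refused whole if a number of a shift passes 0.05 or a number of a turn 0.15, either way. A call with a gripper value outside its range is refused whole. The fingers move at their own pace and stop on an object; the grip force is fixed at half the most. Time passes only in rows, so rows that do not move let the fingers close. It gives the time, the measured TCP pose, the force and the opening at its end, in the units of the state.
- arm.get_state(): the state, without advancing time (a new reading comes with each control period).
- eyes.camera(name): name is "scene" or "top" or "wrist"; returns a dict with "image" (480x640x3 uint8, red, green, blue), "z_map" (480x640 float32, m along the optical axis (not along the pixel's ray), 0 where there is no reading), "vfov" (degrees; the focal length in pixels is half the picture's height over the tangent of half this angle, whatever the lens; pixels are square), "cx", "cy" (the principal point, pixels), "world_to_cam" (4x4, takes a point from world to camera coordinates). Camera axes: x right, y up, looking along -z (the intrinsics and any distortion apply to the point x, -y, -z); pixel columns grow to the right and rows downward; lengths in m; the calibration is good to about 2 mm. A picture is of the moment at which its call begins.
- arm.hand_in(): hands the job in, once; it reports no verdict.
The state is a dict: "time": time; "qpos": joint angles; "joint_velocities": joint speeds; "joint_efforts": joint torques, N m; "eef_pos": TCP position; "eef_rot": TCP orientation; "ft_force": force on the tool from outside, world axes, zero at the start; "moment": the same for the moment, N m; "gripper_width": finger opening in m.
Only numpy, scipy, OpenCV 4.12 (cv2) and the standard library are available. Lean on these libraries where they do the work, as an engineer would, in place of code of your own. Each camera call takes 0.05 s, during which the arm holds its last target.

## Working session

There is one attempt and no reset: what is moved stays moved. The work goes in short steps, Python scripts to look and compute and a shell command to move; the robot and the scene stay as the last step left them, time stands still between calls to the robot, and variables do not carry over. Pictures are saved under pics/ and viewed, and the job is handed in when it is done.

```bash
ls; mkdir -p pics; cat > h.py <<'E'
import numpy as np, cv2
from station import arm, eyes
def shot(name,fn=None):
    c=eyes.camera(name)
    if fn: cv2.imwrite('pics/'+fn+'.png',c['image'][:,:,::-1])
    np.savez('last_'+name+'.npz',**c)
    return c
def load(name):
    d=np.load('last_'+name+'.npz'); return {k:d[k] for k in d.files}
def foc(c): return c['image'].shape[0]/2/np.tan(np.radians(float(c['vfov']))/2)
def px2w(c,u,v,z=None,depth=None):
    f=foc(c); M=np.linalg.inv(c['world_to_cam'])
    d=np.array([(u-float(c['cx']))/f,-(v-float(c['cy']))/f,-1.])
    if z is None:
        if depth is None: depth=float(c['z_map'][int(round(v)),int(round(u))])
        p=d*depth; return M[:3,:3]@p+M[:3,3]
    D=M[:3,:3]@d; o=M[:3,3]
    return o+D*(z-o[2])/D[2]
def w2px(c,p):
    f=foc(c); q=c['world_to_cam']@np.append(p,1.)
    return np.array([float(c['cx'])+f*q[0]/-q[2], float(c['cy'])-f*q[1]/-q[2]])
E
python3 - <<'E'
from h import *
s=arm.get_state(); print(s)
for n in ['scene','top','wrist']:
    c=shot(n,n+'0'); print(n,c['vfov'],c['cx'],c['cy'],{k:v.shape for k,v in c.items() if hasattr(v,'shape')},[k for k in c]); print(np.linalg.inv(c['world_to_cam']).round(4))
E
```

```text
pics
{'time': 0.0, 'qpos': array([ 1.11749276,  0.41796055, -0.01031059,  1.61414653,  0.00469881,
        1.1106825 , -0.05301894]), 'joint_velocities': array([-5.32634256e-06,  2.27813547e-05, -5.34813744e-04, -4.45503427e-05,
        5.39998094e-04,  8.72907029e-04, -8.18171862e-04]), 'joint_efforts': array([-1.04652569e-03, -8.51254892e+01,  6.37776274e-01, -4.25981998e+01,
       -4.89217462e-02,  1.85974594e-02,  7.61467800e-05]), 'eef_pos': array([ 0.25000265, -0.57240257,  0.18374526]), 'eef_rot': array([-5.63970412e-04,  9.78877295e-01,  2.04447786e-01, -1.61123313e-04]), 'ft_force': array([ 0.32286643, -0.17460401,  0.21568735]), 'moment': array([ 0.02610581, -0.0052299 ,  0.03536613]), 'gripper_width': 0.0943631863736983}
scene 50.29267848319246 311.62608117904824 235.27679366328528 {'image': (480, 640, 3), 'z_map': (480, 640), 'world_to_cam': (4, 4)} ['image', 'z_map', 'vfov', 'cx', 'cy', 'world_to_cam']
[[-0.8607  0.2146 -0.4616  0.0698]
 [-0.509  -0.3498  0.7865  0.6759]
 [ 0.0073  0.9119  0.4103  0.4671]
 [ 0.      0.      0.      1.    ]]
top 48.435577117714246 312.08739869919987 239.41404762139751 {'image': (480, 640, 3), 'z_map': (480, 640), 'world_to_cam': (4, 4)} ['image', 'z_map', 'vfov', 'cx', 'cy', 'world_to_cam']
[[ 0.0035  0.9863 -0.1651  0.4272]
 [-0.9994 -0.0023 -0.0349 -0.1408]
 [-0.0348  0.1651  0.9857  0.9019]
 [ 0.      0.      0.      1.    ]]
wrist 62.533295715196324 319.4064297819014 240.9571979076069 {'image': (480, 640, 3), 'z_map': (480, 640), 'world_to_cam': (4, 4)} ['image', 'z_map', 'vfov', 'cx', 'cy', 'world_to_cam']
[[ 3.998e-01  8.821e-01  2.492e-01  3.235e-01]
 [-9.166e-01  3.846e-01  1.093e-01 -5.413e-01]
 [ 5.000e-04 -2.721e-01  9.623e-01  3.828e-01]
 [ 0.000e+00  0.000e+00  0.000e+00  1.000e+00]]
```

View pics/top0.png

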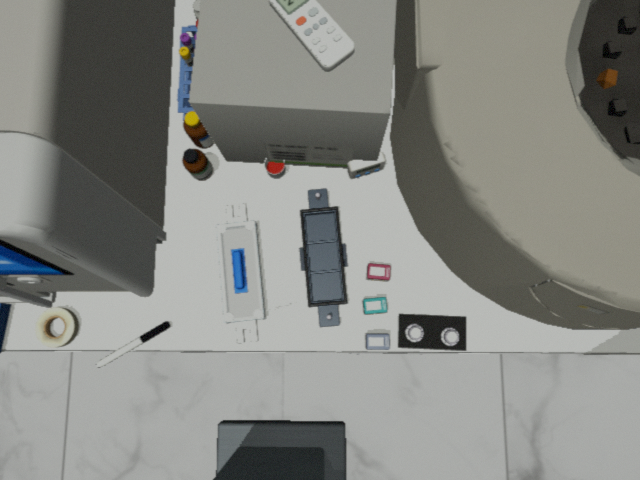

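View pics/scene0.png

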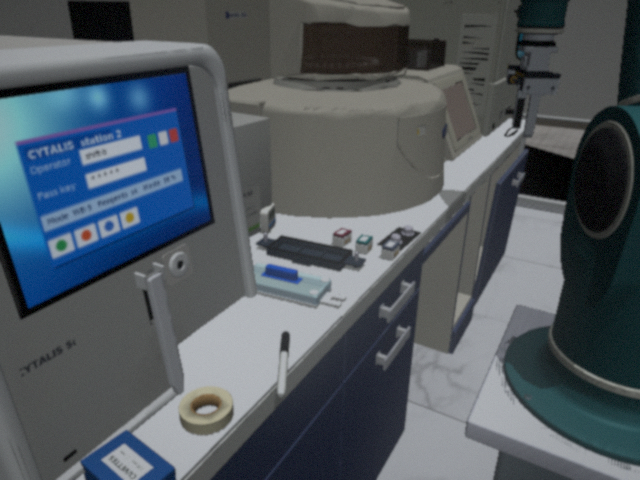

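View pics/wrist0.png

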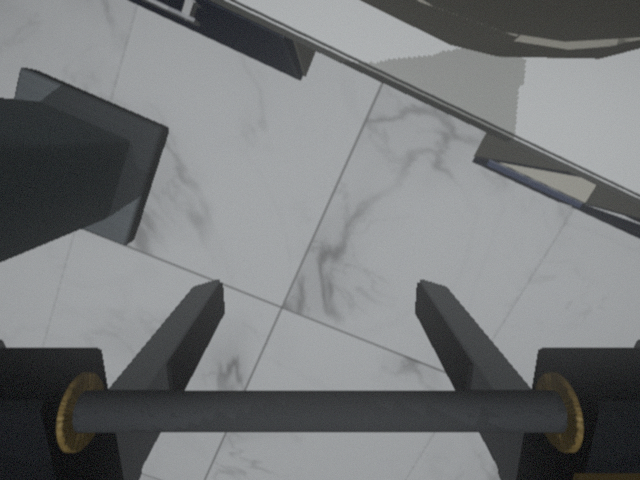

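```bash
python3 - <<'E'
from h import *
c=load('top'); im=c['image']
cr=im[175:360,205:475]; cv2.imwrite('pics/top0c.png',cv2.resize(cr,None,fx=2.95,fy=2.95,interpolation=cv2.INTER_CUBIC)[:,:,::-1])
for n,(u,v) in dict(edge=(300,350),edge2=(500,350),rt=(379,272),tt=(375,306),gt=(377,342),ca=(415,333),cb=(451,338),mat=(432,345),table=(290,300),bottle=(195,160),timer=(365,165),cup=(276,168),stA=(319,194),stB=(330,318),lidbar=(240,270),lideu=(237,212),lided=(246,330),floorbay=(324,255)).items():
    print(n,px2w(c,u,v).round(4))
E
```

```text
edge [ 0.3922 -0.0894 -0.0011]
edge2 [ 0.3938 -0.4182 -0.0023]
rt [ 0.519  -0.2196  0.0292]
tt [ 0.464  -0.2125  0.0254]
gt [ 0.4066 -0.2144  0.0303]
ca [ 0.4209 -0.2768  0.0197]
cb [ 0.4132 -0.3343  0.02  ]
mat [ 0.4015 -0.3066  0.0032]
table [ 0.475  -0.0716 -0.0048]
bottle [0.695  0.0777 0.0812]
timer [ 0.6927 -0.1974  0.0553]
cup [ 0.7014 -0.0464  0.0139]
stA [ 0.6499 -0.1214  0.0325]
stB [ 0.4443 -0.1394  0.0307]
lidbar [0.5208 0.0065 0.0439]
lideu [ 0.6276  0.0225 -0.0034]
lided [ 0.4247  0.0016 -0.002 ]
floorbay [ 0.5507 -0.1294  0.0041]
```

View pics/top0c.png

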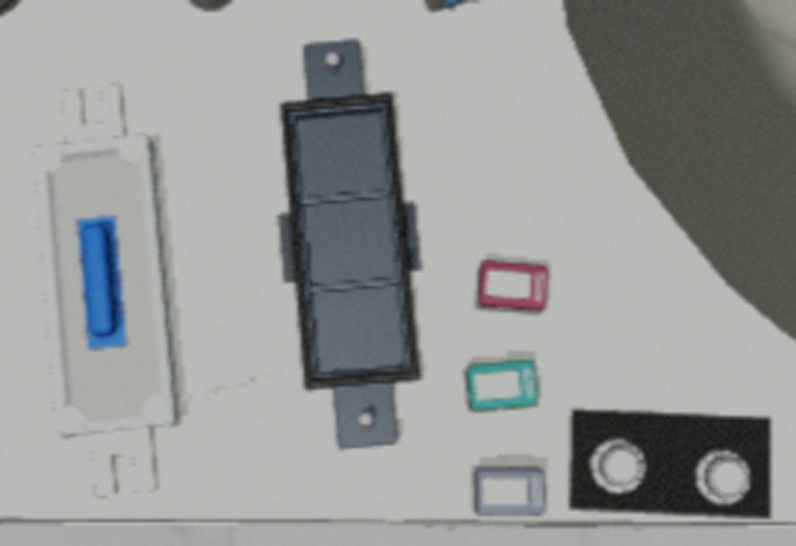

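```bash
cat >> h.py <<'E'
def cloud(c):
    f=foc(c); M=np.linalg.inv(c['world_to_cam']); Z=c['z_map'].astype(float)
    v,u=np.mgrid[0:Z.shape[0],0:Z.shape[1]]
    P=np.stack([(u-float(c['cx']))/f*Z,-(v-float(c['cy']))/f*Z,-Z],-1)
    return P@M[:3,:3].T+M[:3,3]
E
python3 - <<'E'
from h import *
c=load('top'); P=cloud(c)
hsv=cv2.cvtColor(c['image'],cv2.COLOR_RGB2HSV)
# cartridges: bounding from color/height
for n,(u,v) in dict(red=(379,272),teal=(375,306),grey=(377,342)).items():
    sub=np.s_[v-14:v+14,u-18:u+18]
    m=(P[sub][...,2]>0.015).astype(np.uint8)
    pts=np.argwhere(m)[:,::-1]+[u-18,v-14]
    r=cv2.minAreaRect(pts.astype(np.float32))
    w=np.array([px2w(c,a,b,z=0.028)[:2] for a,b in cv2.boxPoints(r)])
    print(n,r,w.mean(0).round(4),np.median(P[sub][...,2][m>0]).round(4),w.round(3).tolist())
# lid grip bar
m=((hsv[...,0]>95)&(hsv[...,0]<125)&(hsv[...,1]>150)); m[:, :215]=0;m[:,270:]=0;m[:230]=0;m[310:]=0
pts=np.argwhere(m)[:,::-1].astype(np.float32); r=cv2.minAreaRect(pts); print('bar',r,px2w(c,*r[0],z=0.044),np.sum(m))
# obstacles: height map at right, left
for x in (0.4,0.45,0.5,0.55,0.6,0.65):
    for nm,lo,hi in (('R',-0.8,-0.22),('L',0.05,0.5)):
        k=(abs(P[...,0]-x)<0.008)&(P[...,1]>lo)&(P[...,1]<hi)&(P[...,2]>0.1)
        if k.any(): 
            yy=P[...,1][k]; i=yy.argmax() if nm=='R' else yy.argmin(); print(x,nm,yy[i].round(3),P[...,2][k][i].round(3), 'maxz',P[...,2][k].max().round(3))
E
```

```text
red ((378.5, 272.0), (18.0, 23.0), 90.0) [ 0.5192 -0.2189] 0.0277 [[0.534, -0.2], [0.534, -0.238], [0.504, -0.237], [0.504, -0.2]]
teal ((374.9851989746094, 305.35150146484375), (16.020099639892578, 23.582382202148438), 84.2894058227539) [ 0.4649 -0.2123] 0.0278 [[0.476, -0.192], [0.48, -0.23], [0.454, -0.232], [0.45, -0.194]]
grey ((376.5, 341.5), (15.0, 25.0), 90.0) [ 0.4073 -0.2138] 0.0278 [[0.419, -0.194], [0.419, -0.234], [0.396, -0.234], [0.395, -0.194]]
bar ((238.94265747070312, 270.36883544921875), (42.732872009277344, 11.407503128051758), 84.80557250976562) [0.52018013 0.00818706 0.044     ] 487
0.45 R -0.446 0.103 maxz 0.256
0.5 R -0.363 0.106 maxz 0.275
0.5 L 0.136 0.118 maxz 0.357
0.55 R -0.318 0.106 maxz 0.278
0.55 L 0.135 0.232 maxz 0.425
0.6 R -0.285 0.105 maxz 0.28
0.6 L 0.136 0.352 maxz 0.426
0.65 R -0.264 0.103 maxz 0.284
0.65 L 0.14 0.247 maxz 0.422
```

```bash
python3 -m jog '[[[0,0,0],-0.145,1],[[0,0,0],-0.145,1],[[0,0,0],-0.145,0.45],[[0,0,0],-0.145,0.45],[[0,0,0],-0.145,0.45]]'; python3 -m jog '[[[0,0,0],-0.145,0.45],[[0,0,0],-0.145,0.45],[[0,0,0],-0.145,0.45],[[0.05,0.005,0],0,0.45],[[0.05,0.005,0],0,0.45]]'
```

```text
time: 0.65
eef_pos: [0.2501, -0.5726, 0.1841]
eef_rot: [-0.0, 0.841, 0.541, 0.0]
ft_force: [0.6, -0.0, -0.3]
gripper_width: 0.0733
time: 1.15
eef_pos: [0.2596, -0.472, 0.1834]
eef_rot: [-0.001, 0.707, 0.707, 0.0]
ft_force: [1.5, 0.3, 0.4]
gripper_width: 0.0425
```

```bash
python3 -m jog '[[[0.05,0.01,0],0,0.45],[[0.05,0.02,0],0,0.45],[[0.05,0.03,0],0,0.45],[[0.05,0.03,0],0,0.45],[[0.05,0.04,0.03],0,0.45]]'; python3 -m jog '[[[0.008,0.0177,0.03],0,0.45],[[0,0,0],0,0.45],[[0,0,0],0,0.45]]'; python3 - <<'E'
from h import *
shot('wrist','w1'); shot('top','t1')
E
```

```text
time: 1.65
eef_pos: [0.3694, -0.2553, 0.1649]
eef_rot: [0.002, 0.707, 0.707, -0.0]
ft_force: [2.6, -2.0, -1.2]
gripper_width: 0.0422
time: 1.95
eef_pos: [0.3853, -0.2484, 0.1329]
eef_rot: [-0.001, 0.707, 0.708, -0.0]
ft_force: [0.2, -0.8, -0.2]
gripper_width: 0.0421
```

View pics/w1.png

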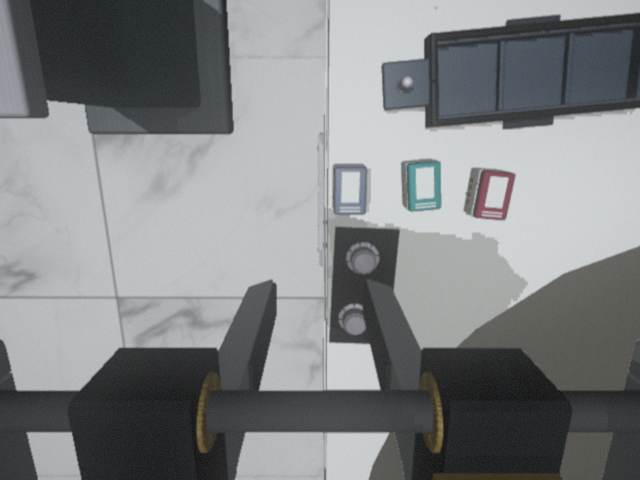

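```bash
python3 - <<'E'
from h import *
c=load('wrist'); im=c['image']
cv2.imwrite('pics/w1c.png',cv2.resize(im[10:350,320:640],None,fx=2,fy=1.75,interpolation=cv2.INTER_CUBIC)[:,:,::-1][:, :])
P=cloud(c)
for n,(u,v) in dict(red=(491,194),teal=(424,185),grey=(350,188),capA=(363,258),capB=(353,319)).items():
    sub=np.s_[v-34:v+34,u-30:u+30]
    z=P[sub][...,2]
    m=((z>0.0235)&(z<0.034)) if 'cap' not in n else ((z>0.016)&(z<0.024))
    nn,lab,st,ce=cv2.connectedComponentsWithStats(m.astype(np.uint8)); k=1+st[1:,4].argmax(); m=lab==k
    XY=P[sub][m][:,:2]
    r=cv2.minAreaRect((XY*1000).astype(np.float32)); print(n,np.round(r[0],1),np.round(r[1],1),round(r[2],1),m.sum(),np.median(z[m]).round(4))
for n,(u,v) in dict(stB=(407,83)).items(): print(n,px2w(c,u,v,z=.033).round(4))
c=load('top')
print(px2w(c,330,317,z=.033).round(4))
E
```

```text
red [ 522.3 -219. ] [37.6 25.8] 85.7 1587 0.0266
teal [ 467.1 -212.2] [25.5 37.7] 5.3 1582 0.0266
grey [ 409.9 -215.3] [25.1 37. ] 0.6 1555 0.0266
capA [ 423.4 -277. ] [19.5 20.8] 27.3 428 0.0182
capB [ 416.7 -335.1] [18.5 20.1] 12.0 357 0.0185
stB [ 0.4478 -0.1384  0.033 ]
[ 0.4459 -0.1394  0.033 ]
```

View pics/w1c.png

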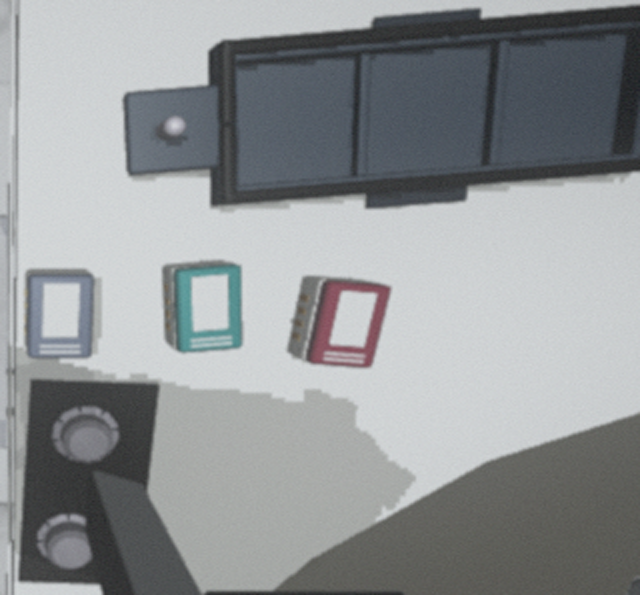

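```bash
python3 -m jog '[[[0.017,0.0115,0.02],0,0.45],[[0.017,0.0115,0.03],0,0.45],[[0,0,0.03],0,0.45],[[0,0,0.015],0,0.45],[[0,0,0],0,0.45]]'
```

```text
time: 2.55
eef_pos: [0.4074, -0.2149, 0.0373]
eef_rot: [-0.001, 0.707, 0.707, -0.0]
ft_force: [-0.3, -0.9, -0.3]
gripper_width: 0.0423
```

```bash
python3 -m jog '[[[0,0,0.02],0,0.45],[[0,0,0],0,0.45],[[0,0,0],0,0.1],[[0,0,0],0,0.1],[[0,0,0],0,0.1]]'; python3 -m jog '[[[0,0,0],0,0.1],[[0,0,0],0,0.1]]'
```

```text
time: 3.05
eef_pos: [0.4089, -0.215, 0.0191]
eef_rot: [0.001, 0.707, 0.707, 0.0]
ft_force: [-0.5, 1.2, 0.8]
gripper_width: 0.0217
time: 3.25
eef_pos: [0.4087, -0.2146, 0.0184]
eef_rot: [0.0, 0.707, 0.707, 0.0]
ft_force: [-0.6, 0.2, -0.5]
gripper_width: 0.0099
```

```bash
python3 - <<'E'
from h import *
shot('wrist','w2'); shot('scene','s2')
E
```

```text
(no output)
```

View pics/w2.png

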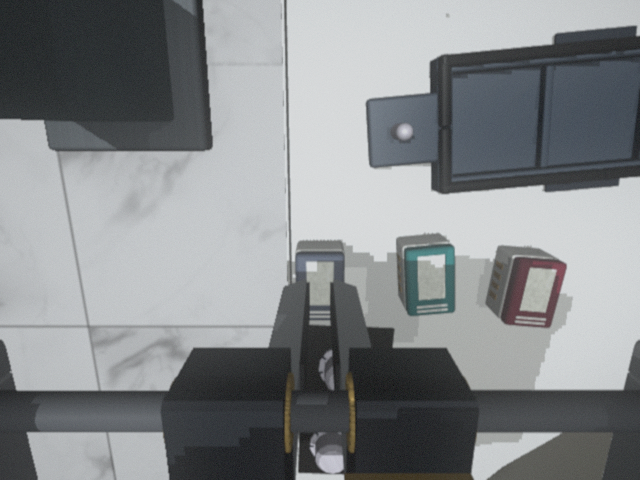

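View pics/s2.png

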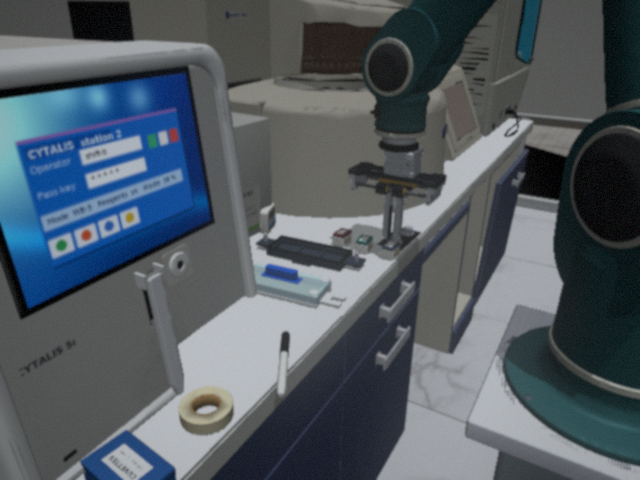

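```bash
python3 - <<'E'
from h import *
c=load('wrist'); s=arm.get_state(); print(s['eef_pos'],s['ft_force'],s['gripper_width'])
print(w2px(c,s['eef_pos']), w2px(c,s['eef_pos']+[0,0,0.019]))
P=cloud(c)
for u,v in ((320,280),(320,300),(308,290),(341,290),(306,300),(344,300),(320,252),(428,280)): print(u,v,P[v,u].round(4))
cv2.imwrite('pics/w2c.png',cv2.resize(c['image'][220:420,240:400],None,fx=3.5,fy=3,interpolation=cv2.INTER_CUBIC)[:,:,::-1])
E
```

```text
[ 0.40857536 -0.21449679  0.01822238] [-0.23398386  0.01341347  0.46325869] 0.009599227526485348
[317.73204515 280.44803901] [317.61636897 294.70416017]
320 280 [ 0.4098 -0.2112  0.0259]
320 300 [ 0.4098 -0.222   0.027 ]
308 290 [ 0.4042 -0.207   0.0491]
341 290 [ 0.4191 -0.2055  0.0526]
306 300 [ 0.4036 -0.2074  0.0591]
344 300 [ 0.4199 -0.2057  0.0629]
320 252 [ 0.4098 -0.1966  0.024 ]
428 280 [ 0.4655 -0.2109  0.0267]
```

View pics/w2c.png

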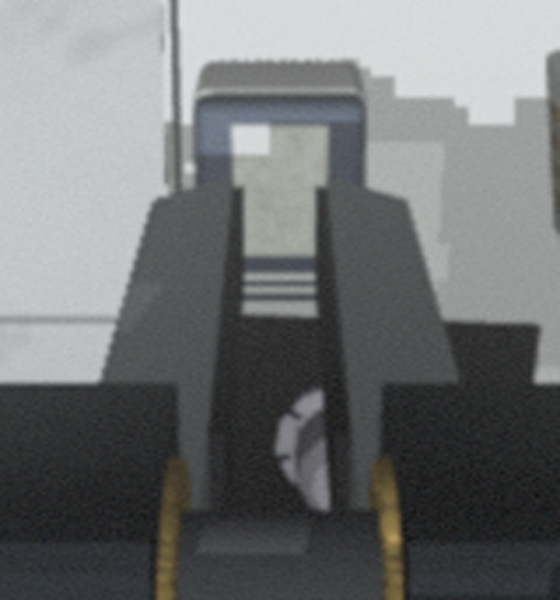

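```bash
python3 - <<'E'
from h import *
c=load('wrist'); P=cloud(c)
for u in (300,304,308,340,344):
    for v in range(278,300,2): print(u,v,P[v,u].round(4), end=' | ')
    print()
E
```

```text
300 278 [ 0.3995 -0.2097  0.0269] | 300 280 [ 0.4002 -0.2051  0.0415] | 300 282 [ 0.4003 -0.2056  0.0427] | 300 284 [ 0.4004 -0.2052  0.0461] | 300 286 [ 0.4005 -0.2052  0.0485] | 300 288 [ 0.4006 -0.2058  0.0495] | 300 290 [ 0.4007 -0.2052  0.0532] | 300 292 [ 0.4008 -0.2056  0.0545] | 300 294 [ 0.4009 -0.2059  0.0561] | 300 296 [ 0.4092 -0.1357  0.2174] | 300 298 [ 0.4092 -0.1357  0.2174] | 
304 278 [ 0.4016 -0.2094  0.0277] | 304 280 [ 0.4021 -0.2054  0.0405] | 304 282 [ 0.4021 -0.2057  0.0425] | 304 284 [ 0.4023 -0.2055  0.0454] | 304 286 [ 0.4024 -0.2052  0.0486] | 304 288 [ 0.4024 -0.2056  0.05  ] | 304 290 [ 0.4025 -0.2056  0.0523] | 304 292 [ 0.4026 -0.2058  0.0541] | 304 294 [ 0.4027 -0.2052  0.0578] | 304 296 [ 0.4027 -0.2056  0.0589] | 304 298 [ 0.4028 -0.2056  0.0611] | 
308 278 [ 0.4036 -0.2099  0.0263] | 308 280 [ 0.4036 -0.2105  0.0278] | 308 282 [ 0.404  -0.2065  0.0403] | 308 284 [ 0.404  -0.207   0.0418] | 308 286 [ 0.4041 -0.2073  0.0434] | 308 288 [ 0.4041 -0.2071  0.0464] | 308 290 [ 0.4042 -0.207   0.0491] | 308 292 [ 0.4043 -0.2072  0.0508] | 308 294 [ 0.4043 -
[... 183 characters left out ...]
2053  0.0434] | 340 284 [ 0.4191 -0.2059  0.0445] | 340 286 [ 0.419  -0.2057  0.0473] | 340 288 [ 0.4188 -0.2056  0.05  ] | 340 290 [ 0.4187 -0.2057  0.0522] | 340 292 [ 0.4186 -0.2059  0.0539] | 340 294 [ 0.4185 -0.2057  0.0566] | 340 296 [ 0.4184 -0.2055  0.0592] | 340 298 [ 0.4183 -0.2057  0.0609] | 
344 278 [ 0.4242 -0.2213 -0.003 ] | 344 280 [ 0.4242 -0.2226 -0.0031] | 344 282 [ 0.421  -0.2049  0.0444] | 344 284 [ 0.4209 -0.2056  0.0453] | 344 286 [ 0.4207 -0.2051  0.0488] | 344 288 [ 0.4206 -0.2052  0.0509] | 344 290 [ 0.4205 -0.2055  0.0524] | 344 292 [ 0.4203 -0.2054  0.0552] | 344 294 [ 0.4202 -0.2055  0.0571] | 344 296 [ 0.4092 -0.1357  0.2174] | 344 298 [ 0.42   -0.2055  0.0613] |
```

```bash
python3 -m jog '[[[0,0,0],0,0.45],[[0,0,0],0,0.45],[[0,0,0],0,0.45],[[0,0,0.008],0,0.45],[[0,0,0],0,0.45]]'; python3 - <<'E'
from h import *
c=shot('wrist','w3'); P=cloud(c); print(arm.get_state()['eef_pos'])
for u in (260,265,270,275,280,360,365,370,375,380):
    col=P[250:330,u]; k=(col[:,2]>0.03)&(col[:,2]<.1); 
    if k.any(): i=np.argmax(k); print(u,250+i,col[i].round(4))
cv2.imwrite('pics/w3c.png',cv2.resize(c['image'][200:420,220:420],None,fx=3,fy=2.7,interpolation=cv2.INTER_CUBIC)[:,:,::-1])
E
```

```text
time: 3.85
eef_pos: [0.408, -0.2143, 0.0092]
eef_rot: [-0.001, 0.707, 0.707, -0.0]
ft_force: [-0.1, 0.2, -0.6]
gripper_width: 0.042
[ 0.40815475 -0.21422578  0.00949487]
260 282 [ 0.3808 -0.205   0.0341]
265 281 [ 0.3831 -0.205   0.033 ]
270 279 [ 0.3851 -0.2049  0.0307]
275 283 [ 0.3876 -0.2066  0.0314]
365 282 [ 0.4308 -0.2064  0.0305]
370 279 [ 0.4332 -0.205   0.0302]
375 281 [ 0.4353 -0.205   0.0329]
380 283 [ 0.4372 -0.2049  0.0355]
```

View pics/w3c.png

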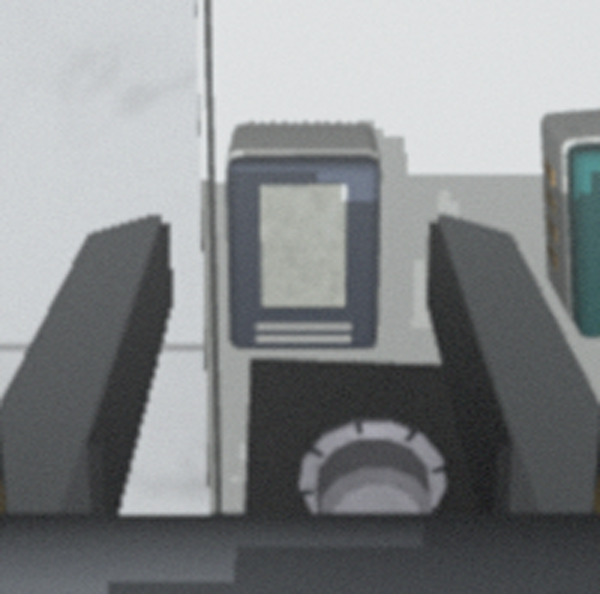

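```bash
python3 -m jog '[[[0,0,0.007],0,0.45],[[0,0,0.007],0,0.45],[[0,0,0],0,0.1],[[0,0,0],0,0.1],[[0,0,0],0,0.1]]'; python3 - <<'E'
from h import *
c=shot('wrist','w4'); print(arm.get_state()['gripper_width'])
cv2.imwrite('pics/w4c.png',cv2.resize(c['image'][200:420,220:420],None,fx=3,fy=2.7,interpolation=cv2.INTER_CUBIC)[:,:,::-1])
E
```

```text
time: 4.4
eef_pos: [0.4086, -0.2145, -0.0038]
eef_rot: [-0.0, 0.707, 0.707, 0.0]
ft_force: [-0.5, 0.0, -0.2]
gripper_width: 0.0256
0.025484998148800196
```

View pics/w4c.png

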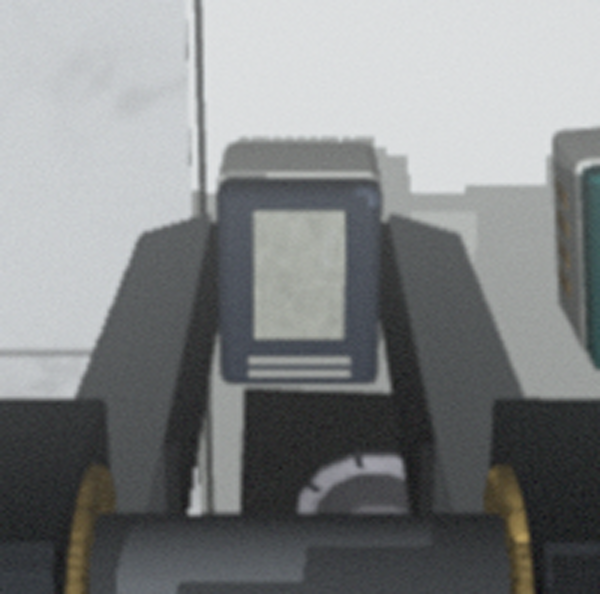

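```bash
python3 -m jog '[[[0,0,-0.03],0,0.1],[[0,0,-0.03],0,0.1],[[0.02,0.022,0],0,0.1],[[0.02,0.022,0],0,0.1],[[0.02,0.022,0],0,0.1]]';python3 -m jog '[[[0.02,0.0234,0],0,0.1],[[0,0,0],-0.087,0.1],[[0,0,0],0,0.1]]'
```

```text
time: 4.95
eef_pos: [0.4754, -0.154, 0.0567]
eef_rot: [0.0, 0.707, 0.707, 0.0]
ft_force: [0.0, -0.1, -0.1]
gripper_width: 0.0259
time: 5.25
eef_pos: [0.4981, -0.1338, 0.0561]
eef_rot: [-0.0, 0.674, 0.739, 0.0]
ft_force: [0.0, -0.1, -0.7]
gripper_width: 0.026
```

```bash
python3 -m jog '[[[0,0,0.025],0,0.1],[[0,0,0],0,0.1]]'; python3 - <<'E'
from h import *
shot('wrist','w5'); c=shot('top','t5'); cv2.imwrite('pics/t5c.png',cv2.resize(c['image'][170:360,280:480],None,fx=3.5,fy=3,interpolation=cv2.INTER_CUBIC)[:,:,::-1])
E
```

```text
time: 5.45
eef_pos: [0.496, -0.1348, 0.0293]
eef_rot: [-0.001, 0.676, 0.736, -0.001]
ft_force: [-0.7, 0.1, -0.5]
gripper_width: 0.0257
```

View pics/w5.png

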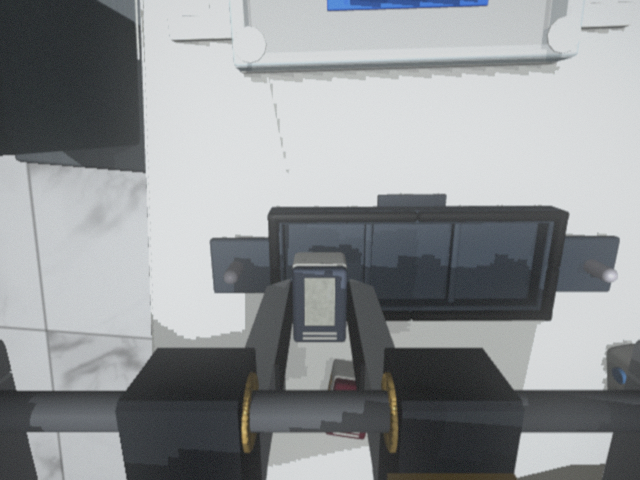

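```bash
python3 -m jog '[[[0,0.001,0.02],0,0.1],[[0,0,0.009],0,0.1],[[0,0,0],0,0.1],[[0,0,0],0,0.1]]'
```

```text
time: 5.95
eef_pos: [0.499, -0.1344, 0.0027]
eef_rot: [0.0, 0.675, 0.737, 0.0]
ft_force: [0.4, 1.4, 0.3]
gripper_width: 0.0255
```

```bash
python3 -m jog '[[[0,0,0.003],0,0.1],[[0,0,0],0,0.1]]'; python3 -m jog '[[[0,0,0.002],0,0.1],[[0,0,0],0,0.1]]'
```

```text
time: 6.15
eef_pos: [0.4989, -0.1344, -0.0007]
eef_rot: [0.0, 0.675, 0.737, 0.0]
ft_force: [0.6, -0.7, -1.1]
gripper_width: 0.0259
time: 6.35
eef_pos: [0.4991, -0.1346, -0.0018]
eef_rot: [0.0, 0.675, 0.737, -0.0]
ft_force: [-6.8, 0.0, 20.7]
gripper_width: 0.0255
```

```bash
python3 -m jog '[[[0,0,-0.001],0,0.1],[[0,0,0],0,0.4],[[0,0,0],0,0.4],[[0,0,0],0,0.4],[[0,0,-0.02],0,0.4]]';python3 -m jog '[[[0,0,-0.04],0,0.4],[[0,0,0],0.05,0.45],[[0,0,0],0,0.45]]'; python3 - <<'E'
from h import *
shot('wrist','w6'); c=shot('top'); cv2.imwrite('pics/t6c.png',cv2.resize(c['image'][170:360,280:480],None,fx=3.5,fy=3,interpolation=cv2.INTER_CUBIC)[:,:,::-1])
E
```

```text
time: 6.85
eef_pos: [0.4975, -0.134, 0.0166]
eef_rot: [-0.002, 0.675, 0.738, -0.001]
ft_force: [0.1, 1.0, 0.5]
gripper_width: 0.0379
time: 7.15
eef_pos: [0.4993, -0.1346, 0.0588]
eef_rot: [0.001, 0.694, 0.72, 0.0]
ft_force: [0.1, -0.2, -0.1]
gripper_width: 0.0422
```

View pics/t6c.png

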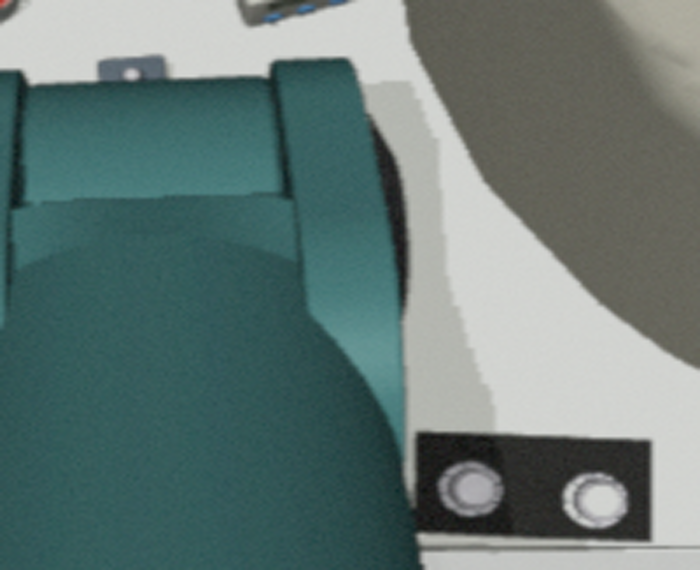

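View pics/w6.png

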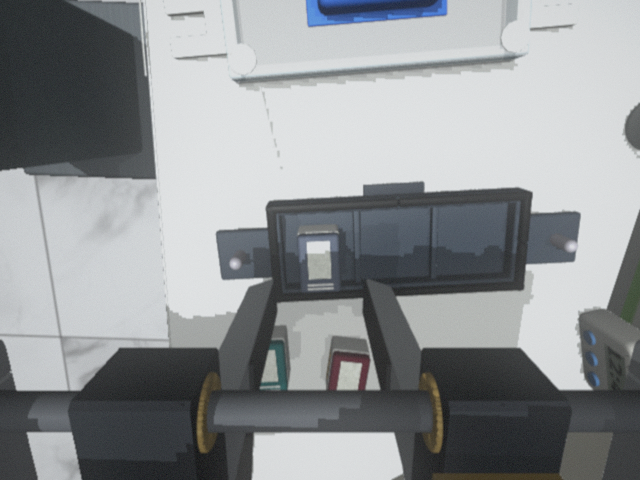

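```bash
cat >> h.py <<'E'
def psi(s=None):
    q=(s or arm.get_state())['eef_rot']; w,x,y,z=q
    return np.arctan2(2*(x*y+w*z),1-2*(y*y+z*z))
def go(x,y,z=None,psid=None):
    s=arm.get_state(); p=psi(s); 
    if psid is None: t=p
    else: t=np.radians(psid)
    d=np.array([x,y])-s['eef_pos'][:2]
    print('psi %.2f roll first %.4f then tool x %.4f y %.4f'%(np.degrees(p),-(t-p),d@[np.cos(t),np.sin(t)],d@[np.sin(t),-np.cos(t)]), '' if z is None else 'z %.4f'%(s['eef_pos'][2]-z))
E
python3 - <<'E'
from h import *
go(0.466,-0.2125,-0.004,95.3)
c=load('wrist'); P=cloud(c)
def rect(u,v,zlo,zhi,h=34):
    sub=np.s_[v-h:v+h,u-h:u+h]; z=P[sub][...,2]; m=(z>zlo)&(z<zhi)
    nn,lab,st,ce=cv2.connectedComponentsWithStats(m.astype(np.uint8)); m=lab==1+st[1:,4].argmax()
    r=cv2.minAreaRect((P[sub][m][:,:2]*1000).astype(np.float32)); print(np.round(r[0],1),np.round(r[1],1),round(r[2],1),np.median(z[m]).round(4))
rect(319,258,.024,.035)
print(px2w(c,236,263,z=.033).round(4),px2w(c,570,245,z=.033).round(4))
cv2.imwrite('pics/w6c.png',cv2.resize(c['image'][180:300,210:600],None,fx=2,fy=2,interpolation=cv2.INTER_CUBIC)[:,:,::-1])
E
```

```text
psi 92.25 roll first -0.0532 then tool x -0.0749 y -0.0395 z 0.0616
[ 499.9 -134.8] [25.4 37.5] 5.0 0.0296
[ 0.45   -0.1352  0.033 ] [ 0.6484 -0.1169  0.033 ]
```

View pics/w6c.png

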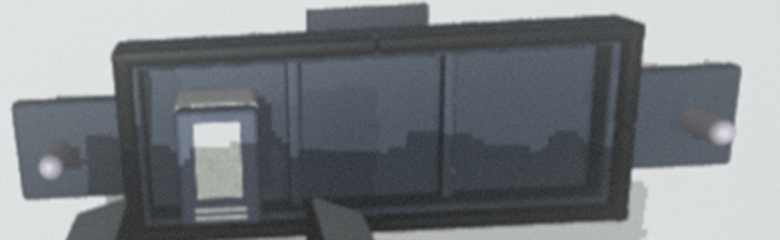

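```bash
python3 -m jog '[[[0,0,0],-0.053,0.45],[[-0.025,-0.0132,0],0,0.45],[[-0.025,-0.0132,0],0,0.45],[[-0.025,-0.0132,0],0,0.45],[[0,0,0.01],0,0.45]]'; python3 - <<'E'
from h import *
go(0.466,-0.2125,-0.004,95.3)
c=shot('wrist','w7')
E
```

```text
time: 7.75
eef_pos: [0.4648, -0.2161, 0.0477]
eef_rot: [0.0, 0.675, 0.737, -0.001]
ft_force: [0.5, 0.7, -0.0]
gripper_width: 0.0425
psi 95.02 roll first -0.0049 then tool x 0.0035 y 0.0015 z 0.0517
```

View pics/w7.png

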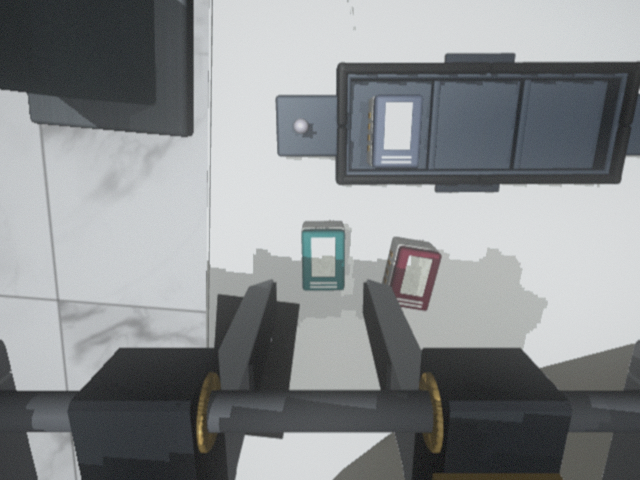

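```bash
python3 -m jog '[[[0.0035,0.0015,0.015],0,0.4],[[0,0,0.018],0,0.4],[[0,0,0.0187],0,0.4],[[0,0,0],0,0.4],[[0,0,0],0,0.4]]';python3 -m jog '[[[0,0,0],0,0.1],[[0,0,0],0,0.1],[[0,0,0],0,0.1],[[0,0,0],0,0.1]]'
```

```text
time: 8.3
eef_pos: [0.4674, -0.208, -0.0037]
eef_rot: [-0.001, 0.674, 0.739, 0.0]
ft_force: [0.0, -0.7, -0.2]
gripper_width: 0.038
time: 8.7
eef_pos: [0.4679, -0.209, -0.0029]
eef_rot: [0.0, 0.674, 0.739, 0.0]
ft_force: [-1.1, 1.4, 7.2]
gripper_width: 0.0258
```

```bash
python3 -m jog '[[[0,0,-0.03],0,0.1],[[0,0,-0.03],0,0.1],[[0,0,0],0,0.1],[[0,0,0],0,0.1]]'; python3 - <<'E'
from h import *
go(0.5495,-0.1275,0.02,95)
E
```

```text
time: 9.1
eef_pos: [0.4676, -0.2094, 0.0569]
eef_rot: [0.001, 0.674, 0.738, 0.0]
ft_force: [0.2, 0.2, -1.0]
gripper_width: 0.0255
psi 95.19 roll first 0.0033 then tool x 0.0744 y 0.0887 z 0.0369
```

```bash
python3 -m jog '[[[0.0186,0.022,0],0.003,0.1],[[0.0186,0.022,0],0,0.1],[[0.0186,0.022,0],0,0.1],[[0.0186,0.0227,0],0,0.1],[[0,0,0],0,0.1]]'; python3 -m jog '[[[0,0,0.02],0,0.1],[[0,0,0.017],0,0.1],[[0,0,0],0,0.1],[[0,0,0],0,0.1]]'; python3 - <<'E'
from h import *
go(0.5495,-0.1275,-0.0005,95); shot('wrist','w8')
E
```

```text
time: 9.6
eef_pos: [0.5507, -0.1234, 0.0554]
eef_rot: [-0.001, 0.674, 0.739, 0.001]
ft_force: [-0.7, -0.1, -0.8]
gripper_width: 0.0255
time: 10.0
eef_pos: [0.5486, -0.1271, 0.0191]
eef_rot: [-0.001, 0.675, 0.737, -0.0]
ft_force: [0.5, -0.5, -1.0]
gripper_width: 0.0256
psi 95.03 roll first 0.0006 then tool x -0.0004 y 0.0009 z 0.0196
```

View pics/w8.png

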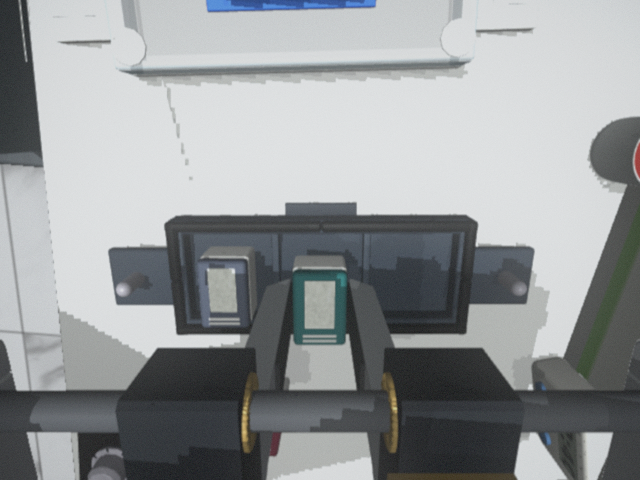

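```bash
python3 -m jog '[[[0,0,0.012],0,0.1],[[0,0,0.0075],0,0.1],[[0,0,0],0,0.1],[[0,0,0],0,0.1]]'; python3 -m jog '[[[0,0,0],0,0.4],[[0,0,0],0,0.4],[[0,0,0],0,0.4],[[0,0,-0.03],0,0.4],[[0,0,-0.03],0,0.4]]'
```

```text
time: 10.45
eef_pos: [0.549, -0.1269, -0.0005]
eef_rot: [-0.0, 0.675, 0.738, -0.0]
ft_force: [0.4, 0.1, 0.0]
gripper_width: 0.0257
time: 10.95
eef_pos: [0.5486, -0.1267, 0.0602]
eef_rot: [-0.001, 0.675, 0.738, -0.0]
ft_force: [-0.0, -0.6, -0.8]
gripper_width: 0.0374
```

```bash
python3 - <<'E'
from h import *
go(0.521,-0.219,0.04,85.7)
E
python3 -m jog '[[[0,0,0],0.1,0.45],[[0,0,0],0.062,0.45],[[0,0,0],0,0.45]]'; python3 - <<'E'
from h import *
go(0.521,-0.219,0.04,85.7)
E
```

```text
psi 95.06 roll first 0.1634 then tool x -0.0941 y -0.0206 z 0.0202
time: 11.25
eef_pos: [0.5492, -0.1271, 0.0602]
eef_rot: [0.0, 0.733, 0.68, 0.0]
ft_force: [-0.5, 0.1, 0.1]
gripper_width: 0.0422
psi 85.70 roll first -0.0001 then tool x -0.0938 y -0.0213 z 0.0202
```

```bash
python3 -m jog '[[[-0.024,-0.0053,0],0,0.45],[[-0.024,-0.0053,0],0,0.45],[[-0.024,-0.0053,0],0,0.45],[[-0.0218,-0.0054,0.01],0,0.45],[[0,0,0.01],0,0.45]]'; python3 -m jog '[[[0,0,0],0,0.45],[[0,0,0],0,0.45]]'; python3 - <<'E'
from h import *
c=shot('wrist','w9'); P=cloud(c)
u,v=320,280
z=P[200:340,270:370,2]; m=(z>0.022)&(z<0.034)
nn,lab,st,ce=cv2.connectedComponentsWithStats(m.astype(np.uint8)); m=lab==1+st[1:,4].argmax()
r=cv2.minAreaRect((P[200:340,270:370][m][:,:2]*1000).astype(np.float32)); print(r)
go(0.521,-0.219,-0.0035,85.7)
E
```

```text
time: 11.75
eef_pos: [0.5198, -0.2223, 0.0394]
eef_rot: [0.0, 0.733, 0.68, -0.001]
ft_force: [0.3, 0.3, 0.6]
gripper_width: 0.0422
time: 11.95
eef_pos: [0.5213, -0.2179, 0.0399]
eef_rot: [-0.0, 0.732, 0.681, 0.0]
ft_force: [0.3, 0.3, 0.4]
gripper_width: 0.0421
((522.79443359375, -218.9239501953125), (38.04433059692383, 25.159069061279297), 85.10314178466797)
psi 85.88 roll first 0.0032 then tool x -0.0011 y -0.0004 z 0.0437
```

View pics/w9.png

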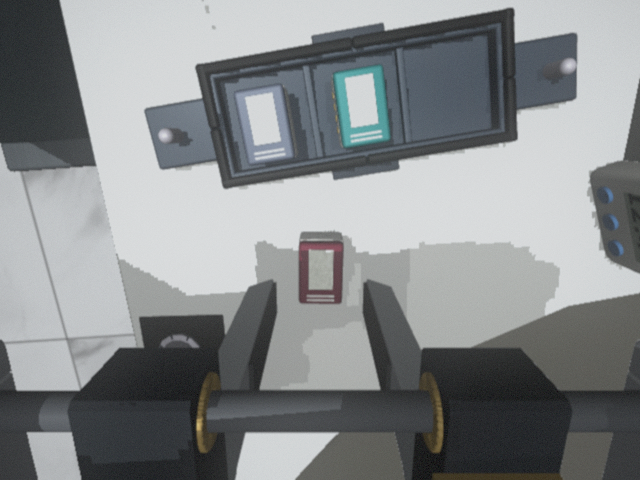

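```bash
python3 -m jog '[[[-0.001,0,0.02],0.01,0.45],[[0,0,0.023],0,0.45],[[0,0,0],0,0.45],[[0,0,0],0,0.1],[[0,0,0],0,0.1]]'; python3 -m jog '[[[0,0,0],0,0.1],[[0,0,0],0,0.1],[[0,0,-0.03],0,0.1],[[0,0,-0.03],0,0.1]]';python3 -m jog '[[[0,0,0],-0.087,0.1],[[0,0,0],-0.087,0.1],[[0,0,0],0,0.1],[[0,0,0],0,0.1]]'; python3 - <<'E'
from h import *
go(0.600,-0.1255,0.02,95)
E
```

```text
time: 12.5
eef_pos: [0.5217, -0.2199, -0.0018]
eef_rot: [0.001, 0.736, 0.677, 0.0]
ft_force: [0.7, 0.1, -0.4]
gripper_width: 0.0299
time: 12.9
eef_pos: [0.5206, -0.2197, 0.0578]
eef_rot: [-0.0, 0.736, 0.677, -0.0]
ft_force: [1.1, -0.5, 0.1]
gripper_width: 0.0254
time: 13.3
eef_pos: [0.5209, -0.2201, 0.0572]
eef_rot: [0.0, 0.676, 0.737, 0.0]
ft_force: [-0.1, 0.6, -0.6]
gripper_width: 0.0256
psi 94.99 roll first -0.0001 then tool x 0.0873 y 0.0870 z 0.0372
```

```bash
python3 -m jog '[[[0.0218,0.0217,0],0,0.1],[[0.0218,0.0217,0],0,0.1],[[0.0218,0.0217,0],0,0.1],[[0.0218,0.0217,0],0,0.1],[[0,0,0],0,0.1]]'; python3 -m jog '[[[0,0,0],0,0.1],[[0,0,0.02],0,0.1],[[0,0,0.016],0,0.1],[[0,0,0],0,0.1],[[0,0,0],0,0.1]]'; python3 - <<'E'
from h import *
go(0.600,-0.1255,0.0,95); shot('wrist','w10')
E
```

```text
time: 13.8
eef_pos: [0.6016, -0.1209, 0.057]
eef_rot: [-0.0, 0.674, 0.739, 0.001]
ft_force: [-1.2, 0.1, -0.4]
gripper_width: 0.0256
time: 14.3
eef_pos: [0.5991, -0.1257, 0.0208]
eef_rot: [-0.0, 0.675, 0.738, -0.0]
ft_force: [-0.9, -0.1, -0.3]
gripper_width: 0.0257
psi 95.11 roll first 0.0018 then tool x 0.0002 y 0.0009 z 0.0208
```

View pics/w10.png

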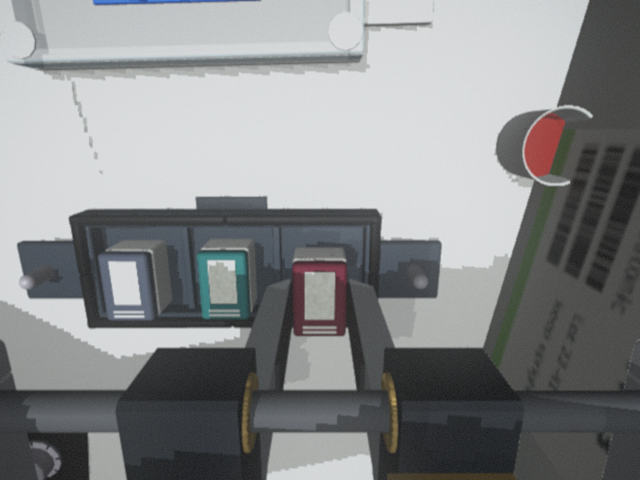

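```bash
python3 -m jog '[[[0,0.0005,0.012],0,0.1],[[0,0,0.008],0,0.1],[[0,0,0],0,0.1],[[0,0,0],0,0.1]]'; python3 -m jog '[[[0,0,0],0,0.4],[[0,0,0],0,0.4],[[0,0,0],0,0.4],[[0,0,-0.03],0,0.4],[[0,0,-0.03],0,0.4]]'; python3 -m jog '[[[0,0,-0.03],0,0.85],[[0,0,0],0,0.85],[[0,0,0],0,0.85],[[0,0,0],0,0.85]]'; python3 - <<'E'
from h import *
c=shot('wrist','w11')
go(0.521,0.0075,0.09,95)
E
```

```text
time: 14.75
eef_pos: [0.5998, -0.1252, 0.0004]
eef_rot: [-0.0, 0.675, 0.738, -0.0]
ft_force: [0.3, 0.5, -0.5]
gripper_width: 0.0253
time: 15.25
eef_pos: [0.5994, -0.1251, 0.0611]
eef_rot: [-0.001, 0.675, 0.738, -0.0]
ft_force: [0.2, -0.5, 0.1]
gripper_width: 0.0376
time: 15.65
eef_pos: [0.5995, -0.1253, 0.09]
eef_rot: [-0.001, 0.675, 0.738, -0.0]
ft_force: [0.1, 0.6, -1.2]
gripper_width: 0.0662
psi 95.15 roll first 0.0027 then tool x 0.1391 y -0.0665 z -0.0001
```

View pics/w11.png

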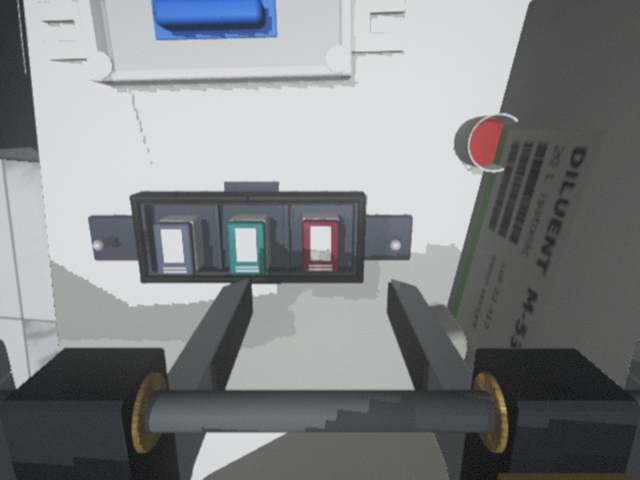

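```bash
python3 -m jog '[[[0.025,-0.0133,0],0.003,0.85],[[0.028,-0.0133,0],0,0.85],[[0.028,-0.0133,0],0,0.85],[[0.028,-0.0133,0],0,0.85],[[0.02,-0.0133,0],0,0.85]]'; python3 -m jog '[[[0,0,0],0,0.85],[[0,0,0],0,0.85],[[0,0,0],0,0.85]]'; python3 - <<'E'
from h import *
c=shot('wrist','w12'); c=shot('top','t12')
go(0.521,0.0075,0.09,95)
E
```

```text
time: 16.2
eef_pos: [0.5212, -0.0008, 0.0902]
eef_rot: [-0.001, 0.675, 0.738, -0.0]
ft_force: [0.4, -0.1, 0.3]
gripper_width: 0.0796
time: 16.5
eef_pos: [0.5228, -0.0034, 0.0905]
eef_rot: [-0.0, 0.676, 0.737, -0.0]
ft_force: [-0.8, -0.3, -0.0]
gripper_width: 0.0799
psi 94.92 roll first -0.0014 then tool x 0.0109 y -0.0008 z 0.0006
```

View pics/w12.png

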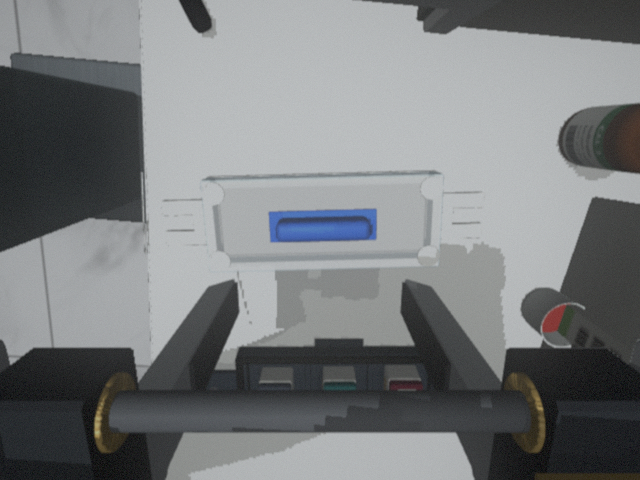

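View pics/t12.png

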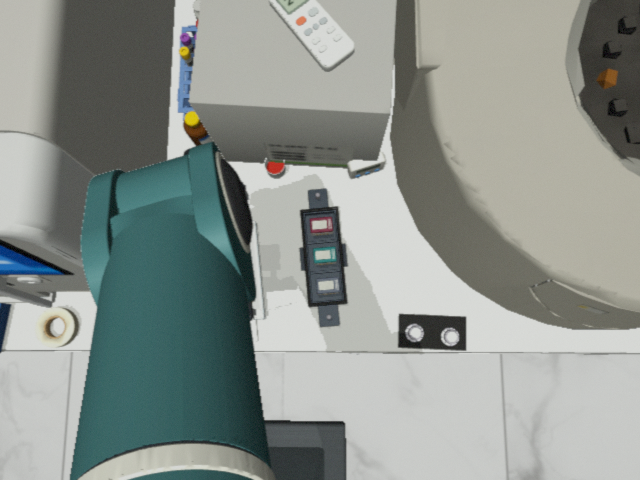

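```bash
python3 - <<'E'
from h import *
c=load('top'); P=cloud(c)
for v in (180,200,220,240,260,280,300):
    print(v,[tuple(P[v,u].round(3)) for u in (60,75,85,95,110,150,200,240)])
E
```

```text
180 [(np.float64(0.577), np.float64(0.137), np.float64(0.38)), (np.float64(0.586), np.float64(0.137), np.float64(0.349)), (np.float64(0.592), np.float64(0.137), np.float64(0.327)), (np.float64(0.547), np.float64(0.053), np.float64(0.483)), (np.float64(0.546), np.float64(0.038), np.float64(0.489)), (np.float64(0.545), np.float64(0.005), np.float64(0.49)), (np.float64(0.539), np.float64(-0.041), np.float64(0.51)), (np.float64(0.427), np.float64(-0.141), np.float64(0.902))]
200 [(np.float64(0.557), np.float64(0.137), np.float64(0.377)), (np.float64(0.565), np.float64(0.139), np.float64(0.343)), (np.float64(0.57), np.float64(0.138), np.float64(0.321)), (np.float64(0.526), np.float64(0.044), np.float64(0.501)), (np.float64(0.525), np.float64(0.031), np.float64(0.504)), (np.float64(0.527), np.float64(0.002), np.float64(0.495)), (np.float64(0.52), np.float64(-0.045), np.float64(0.523)), (np.float64(0.532), np.float64(-0.066), np.float64(0.472))]
220 [(np.float64(0.536), np.float64(0.137), np.float64(0.374)), (np.float64(0.543), np.float64(0.137), np.float64(0.343)), (np.float64(0.508), np.f
[... 1547 characters left out ...]
 np.float64(0.006), np.float64(0.551)), (np.float64(0.457), np.float64(-0.028), np.float64(0.572)), (np.float64(0.458), np.float64(-0.057), np.float64(0.563)), (np.float64(0.461), np.float64(-0.076), np.float64(0.522))]
300 [(np.float64(0.474), np.float64(0.324), np.float64(-0.003)), (np.float64(0.474), np.float64(0.296), np.float64(-0.0)), (np.float64(0.474), np.float64(0.279), np.float64(0.001)), (np.float64(0.447), np.float64(0.029), np.float64(0.522)), (np.float64(0.445), np.float64(-0.001), np.float64(0.566)), (np.float64(0.444), np.float64(-0.032), np.float64(0.583)), (np.float64(0.444), np.float64(-0.061), np.float64(0.575)), (np.float64(0.446), np.float64(-0.079), np.float64(0.541))]
```

```bash
python3 - <<'E'
from h import *
c=load('wrist'); P=cloud(c); hsv=cv2.cvtColor(c['image'],cv2.COLOR_RGB2HSV)
sub=np.s_[150:290,150:500]; Q=P[sub]
z=Q[...,2]
blue=(hsv[sub][...,0]>95)&(hsv[sub][...,0]<130)&(hsv[sub][...,1]>140)
for nm,m in (('bartop',blue&(z>0.036)),('blueall',blue),('lidtop',(z>0.015)&(z<0.032)),):
    m=m.astype(np.uint8)
    nn,lab,st,ce=cv2.connectedComponentsWithStats(m); m=lab==1+st[1:,4].argmax()
    A=(Q[m][:,:2]*1000).astype(np.float32); r=cv2.minAreaRect(A); print(nm,np.round(r[0],1),np.round(r[1],1),round(r[2],2),np.median(z[m]).round(4))
cv2.imwrite('pics/w12c.png',cv2.resize(c['image'][160:280,150:500],None,fx=2.2,fy=2.2,interpolation=cv2.INTER_CUBIC)[:,:,::-1])
E
```

```text
bartop [520.4  40.6] [58.7 69.7] 6.77 0.0424
blueall [521.7  38.5] [72.3 74.2] 6.02 0.0418
lidtop [524.6  11.8] [164.9  66.2] 6.29 0.0227
```

View pics/w12c.png

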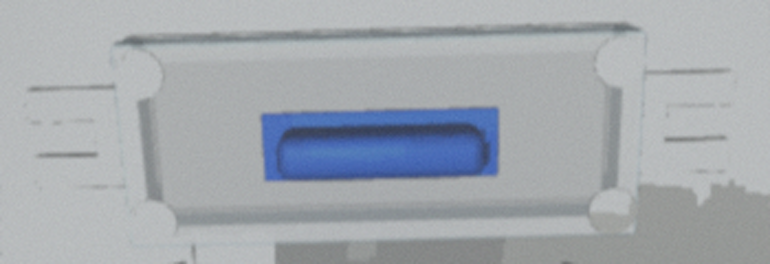

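```bash
python3 - <<'E'
from h import *
c=load('top')
for z in (0,.024): print(px2w(c,242.9,271.4,z=z).round(4))
print('bar',px2w(c,238.9,270.4,z=.034).round(4))
c=load('wrist'); P=cloud(c); hsv=cv2.cvtColor(c['image'],cv2.COLOR_RGB2HSV)
sub=np.s_[200:250,250:400]; Q=P[sub]; z=Q[...,2]
m=((z>0.039)&(z<.046))
A=(Q[m][:,:2]*1000).astype(np.float32); r=cv2.minAreaRect(A); print('bar',np.round(r[0],1),np.round(r[1],1),round(r[2],2),np.median(z[m]).round(4),m.sum(), A.min(0),A.max(0),A.mean(0))
# stud from top image t12
print(px2w(c,0,0,z=0)[:0])
E
```

```text
[0.5232 0.009  0.    ]
[0.5206 0.005  0.024 ]
bar [0.5212 0.01   0.034 ]
bar [524.5  11.9] [61.5 14.1] 6.73 0.0422 1851 [493.91754     2.2685113] [555.2601    21.787039] [524.4358    12.362853]
[]
```

```bash
python3 - <<'E'
from h import *
from scipy.spatial.transform import Rotation as R
s=arm.get_state(); c=load('wrist')
q=s['eef_rot']; T=np.eye(4); T[:3,:3]=R.from_quat([q[1],q[2],q[3],q[0]]).as_matrix(); T[:3,3]=s['eef_pos']
C=np.linalg.inv(c['world_to_cam']); TC=np.linalg.inv(T)@C; np.save('TC.npy',TC); print(TC.round(4))
T8=np.eye(4); q=[0.675,0.737,0,0]; T8[:3,:3]=R.from_quat([.675,.737,0,0]).as_matrix(); T8[:3,3]=[0.5486,-0.1271,0.0191]
c8=dict(c); c8['world_to_cam']=np.linalg.inv(T8@TC)
a=px2w(c8,519,288,z=.033);b=px2w(c8,123,289,z=.033); print(a,b,(a+b)/2,np.linalg.norm(a-b),np.degrees(np.arctan2(*(a-b)[[1,0]])))
# rim corners of tray top (gasket z .019): 
im=cv2.imread('pics/w8.png'); cv2.imwrite('pics/w8c.png',cv2.resize(im[200:345,100:545],None,fx=1.75,fy=1.75,interpolation=cv2.INTER_CUBIC))
E
```

```text
[[-4.000e-04  9.618e-01  2.738e-01  7.880e-02]
 [ 1.000e+00  5.000e-04 -5.000e-04  7.000e-04]
 [-6.000e-04  2.738e-01 -9.618e-01 -1.989e-01]
 [ 0.000e+00  0.000e+00  0.000e+00  1.000e+00]]
[ 0.64942427 -0.1168146   0.033     ] [ 0.45069308 -0.13471774  0.033     ] [ 0.55005867 -0.12576617  0.033     ] 0.19953598192669558 5.147724197670614
```

View pics/w8c.png

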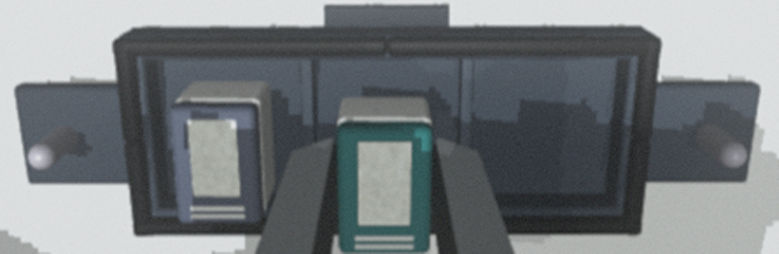

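```bash
python3 - <<'E'
from h import *
go(0.5233,0.011,0.035,96.4)
E
python3 -m jog '[[[0,0,0],-0.024,0.85],[[0.0145,-0.0005,0],0,0.85],[[0,0,0.025],0,0.85],[[0,0,0.03],0,0.85],[[0,0,0],0,0.85]]';  python3 -m jog '[[[0,0,0],0,0.85],[[0,0,0],0,0.85]]'; python3 - <<'E'
from h import *
c=shot('wrist','w13'); P=cloud(c)
go(0.5233,0.011,0.005,96.4)
sub=np.s_[200:330,150:500]; Q=P[sub]; z=Q[...,2]
for lo,hi in ((.039,.047),(.018,.028)):
    m=((z>lo)&(z<hi)).astype(np.uint8)
    nn,lab,st,ce=cv2.connectedComponentsWithStats(m); m=lab==1+st[1:,4].argmax()
    A=(Q[m][:,:2]*1000).astype(np.float32); r=cv2.minAreaRect(A); print('bar',np.round(r[0],1),np.round(r[1],1),round(r[2],2),np.median(z[m]).round(4),m.sum())
E
```

```text
psi 94.92 roll first -0.0258 then tool x 0.0141 y 0.0021 z 0.0556
time: 17.1
eef_pos: [0.5183, 0.0126, 0.0333]
eef_rot: [-0.002, 0.666, 0.746, -0.001]
ft_force: [-0.6, -0.4, 0.2]
gripper_width: 0.0799
time: 17.3
eef_pos: [0.5211, 0.0122, 0.0372]
eef_rot: [0.0, 0.667, 0.745, 0.001]
ft_force: [-0.8, 0.5, -0.7]
gripper_width: 0.0799
psi 96.36 roll first -0.0006 then tool x -0.0012 y 0.0020 z 0.0323
bar [524.1  12.1] [61.4 13.8] 6.6 0.0422 2698
bar [524.3  11.7] [164.8  66.5] 6.44 0.0228 23951
```

View pics/w13.png

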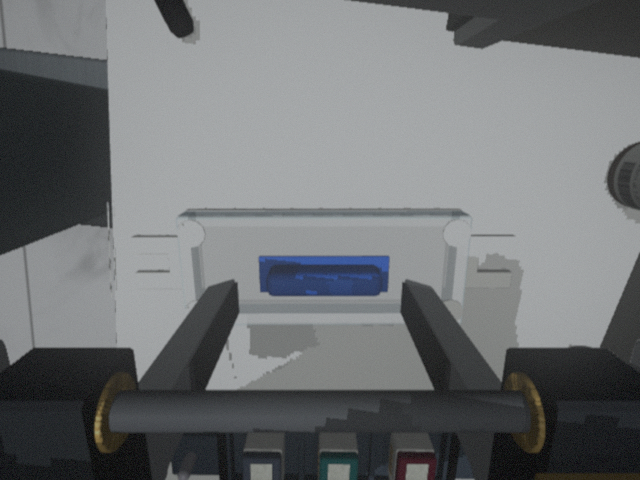

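```bash
python3 - <<'E'
from h import *
c=load('wrist'); P=cloud(c); s=arm.get_state(); print(s['eef_pos'])
L=[P[v,u] for u,v in ((230,290),(234,288),(228,295))]; R=[P[v,u] for u,v in ((410,290),(406,288),(412,295))]
print(np.round(L,4),np.round(R,4),np.round((np.mean(L,0)+np.mean(R,0))/2,4))
E
```

```text
[0.52120662 0.01197886 0.03725603]
[[0.4802 0.0152 0.0679]
 [0.4814 0.0151 0.0649]
 [0.4806 0.0155 0.074 ]] [[0.5623 0.0243 0.068 ]
 [0.5607 0.0245 0.0665]
 [0.562  0.0242 0.0734]] [0.5212 0.0198 0.0691]
```

```bash
python3 -m jog '[[[0,0.002,0.01],0,0.85],[[0,0,0.012],0,0.85],[[0,0,0.0095],0,0.85],[[0,0,0],0,0.85],[[0,0,0],0,0.85]]';  python3 - <<'E'
from h import *
go(0.5233,0.012,0.005,96.45)
E
python3 -m jog '[[[0,0,0],0,0.4],[[0,0,0],0,0.4],[[0,0,0],0,0.4],[[0,0,0],0,0.4]]'; python3 - <<'E'
from h import *
go(0.5233,0.012,0.005,96.45)
c=shot('wrist','w14')
E
```

```text
time: 17.85
eef_pos: [0.522, 0.012, 0.0036]
eef_rot: [-0.0, 0.667, 0.745, -0.0]
ft_force: [0.4, -0.3, -0.2]
gripper_width: 0.0797
psi 96.37 roll first -0.0014 then tool x -0.0002 y 0.0013 z -0.0014
time: 18.25
eef_pos: [0.5222, 0.0119, 0.0043]
eef_rot: [-0.0, 0.667, 0.745, -0.0]
ft_force: [0.1, 0.1, -2.0]
gripper_width: 0.0616
psi 96.36 roll first -0.0016 then tool x -0.0001 y 0.0011 z -0.0007
```

View pics/w14.png

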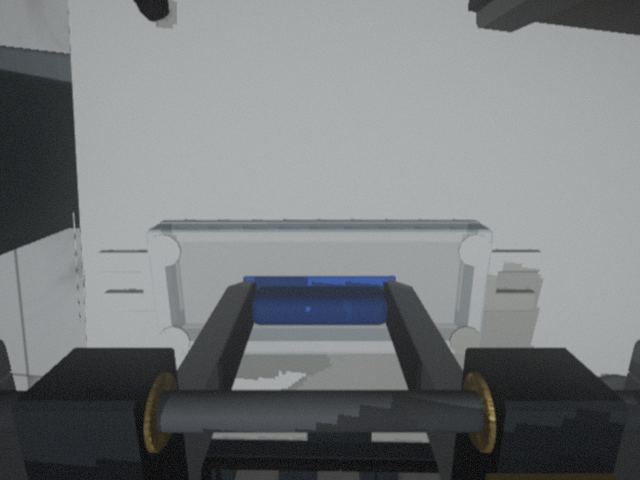

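```bash
python3 -m jog '[[[0,0,-0.01],0,0.4],[[0,0,-0.02],0,0.4],[[0,0,-0.03],0,0.4],[[0,0,0],0,0.4],[[0,0,0],0,0.4]]';  python3 - <<'E'
from h import *
s=arm.get_state(); print(s['ft_force'],s['moment'])
go(0.549,-0.127,0.06,95.1)
c=shot('wrist','w15')
E
```

```text
time: 18.8
eef_pos: [0.5227, 0.0117, 0.0652]
eef_rot: [0.001, 0.667, 0.745, 0.0]
ft_force: [0.2, 0.2, -2.4]
gripper_width: 0.0616
[ 0.22939696  0.23246123 -2.44964762] [-0.04945934 -0.05104706 -0.01911058]
psi 96.34 roll first 0.0217 then tool x -0.1405 y 0.0138 z 0.0052
```

View pics/w15.png

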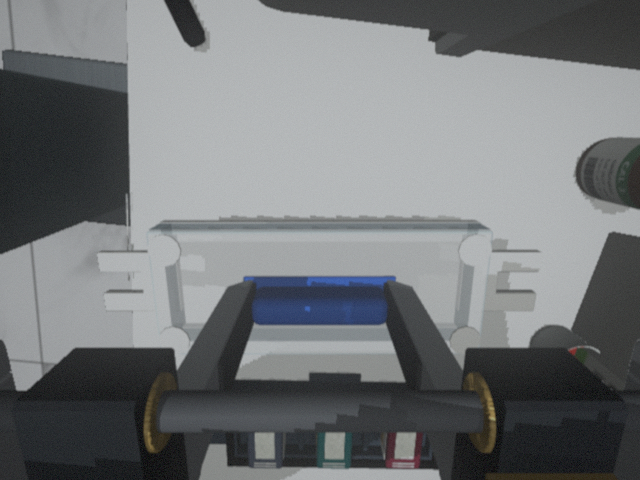

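```bash
python3 -m jog '[[[-0.02,0.0025,0],0.022,0.4],[[-0.025,0.0025,0],0,0.4],[[-0.025,0.0025,0],0,0.4],[[-0.025,0.0025,0],0,0.4],[[-0.025,0.0025,0],0,0.4]]'; python3 -m jog '[[[-0.015,0.001,0],0,0.4],[[0,0,0],0,0.4],[[0,0,0],0,0.4],[[0,0,0],0,0.4]]';  python3 - <<'E'
from h import *
go(0.549,-0.127,0.06,95.1)
c=shot('wrist','w16')
E
```

```text
time: 19.35
eef_pos: [0.5454, -0.108, 0.0635]
eef_rot: [-0.001, 0.675, 0.738, -0.0]
ft_force: [1.5, -0.4, -2.1]
gripper_width: 0.0614
time: 19.75
eef_pos: [0.5481, -0.12, 0.0643]
eef_rot: [-0.0, 0.674, 0.738, 0.0]
ft_force: [0.6, -0.2, -1.8]
gripper_width: 0.0619
psi 95.17 roll first 0.0013 then tool x -0.0070 y 0.0003 z 0.0043
```

View pics/w16.png

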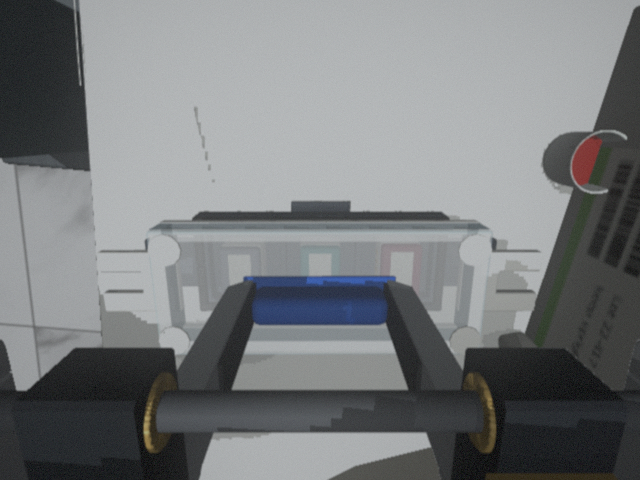

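```bash
python3 -m jog '[[[-0.007,0,0.01],0,0.4],[[0,0,0.006],0,0.4],[[0,0,0],0,0.4],[[0,0,0],0,0.4]]';  python3 - <<'E'
from h import *
go(0.549,-0.127,0.04,95.1)
c=shot('wrist','w17')
im=c['image'];a=np.hstack([im[200:360,80:260],im[200:360,400:580]]); cv2.imwrite('pics/w17c.png',cv2.resize(a,None,fx=2.2,fy=2.5,interpolation=cv2.INTER_CUBIC)[:,:,::-1])
E
```

```text
time: 20.2
eef_pos: [0.5487, -0.1279, 0.0481]
eef_rot: [-0.0, 0.675, 0.738, -0.0]
ft_force: [-0.3, 0.8, -2.0]
gripper_width: 0.062
psi 95.11 roll first 0.0002 then tool x 0.0009 y 0.0004 z 0.0081
```

View pics/w17.png

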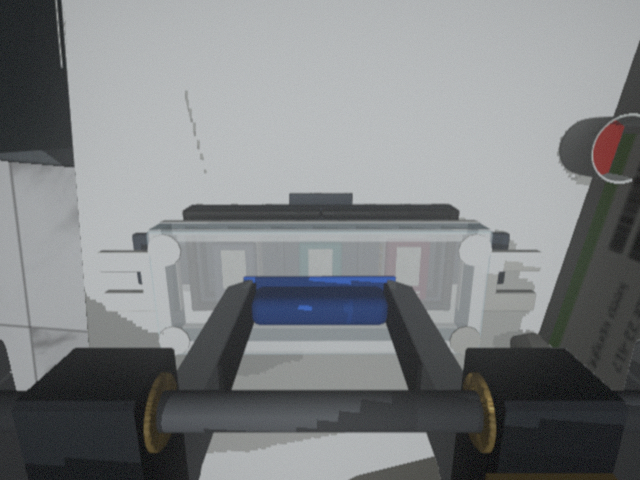

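View pics/w17c.png

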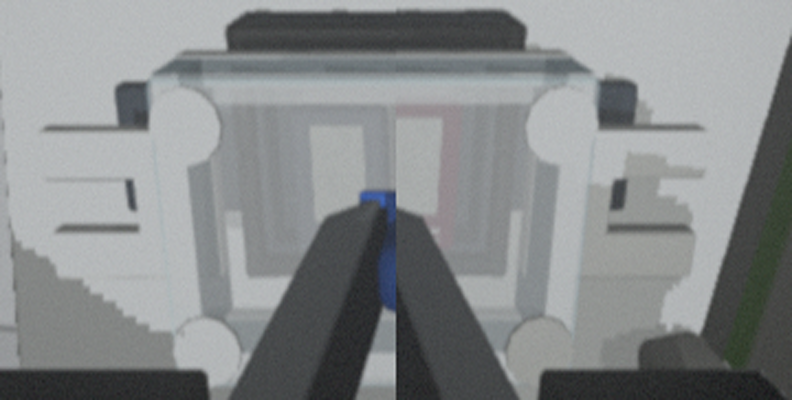

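```bash
python3 -m jog '[[[0,0,0.008],0,0.4],[[0,0,0],0,0.4],[[0,0,0],0,0.4]]';  python3 - <<'E'
from h import *
go(0.549,-0.127,0.04,95.1)
c=shot('wrist','w18')
im=c['image'];a=np.hstack([im[200:360,80:260],im[200:360,400:580]]); cv2.imwrite('pics/w18c.png',cv2.resize(a,None,fx=2.2,fy=2.5,interpolation=cv2.INTER_CUBIC)[:,:,::-1])
P=cloud(c); z=P[...,2]; print([P[v,u].round(4) for u,v in ((170,260),(450,260),(320,315))])
sub=np.s_[190:370,100:540]; Q=P[sub]; z=Q[...,2]; s=arm.get_state()['eef_pos'][2]
zt=s-.004+.024-.0015
m=((z>zt-.005)&(z<zt+.005)).astype(np.uint8)
nn,lab,st,ce=cv2.connectedComponentsWithStats(m); m=lab==1+st[1:,4].argmax()
A=(Q[m][:,:2]*1000).astype(np.float32); r=cv2.minAreaRect(A); print(np.round(r[0],1),np.round(r[1],1),round(r[2],2),np.median(z[m]).round(4),m.sum())
E
```

```text
time: 20.55
eef_pos: [0.5487, -0.128, 0.0402]
eef_rot: [-0.0, 0.675, 0.738, -0.0]
ft_force: [-0.1, 0.1, -2.3]
gripper_width: 0.0619
psi 95.11 roll first 0.0001 then tool x 0.0010 y 0.0003 z 0.0002
[array([ 0.4766, -0.1162,  0.0594]), array([ 0.6103, -0.1043,  0.0594]), array([ 0.5499, -0.1291,  0.0787])]
[ 549.5 -128.2] [164.9  66.3] 5.17 0.0587 25967
```

View pics/w18c.png

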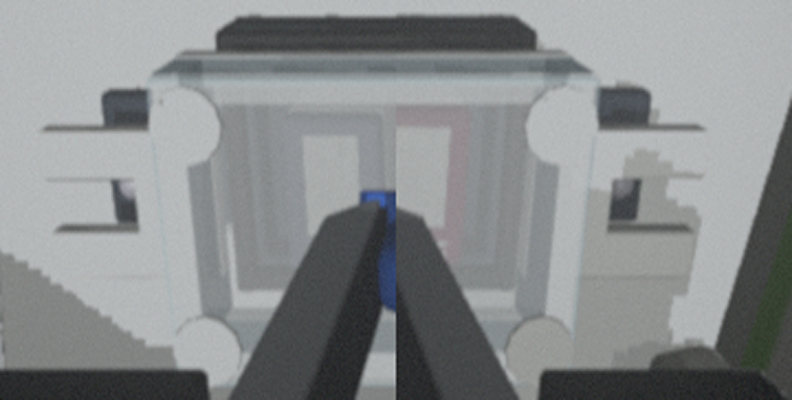

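```bash
python3 - <<'E'
from h import *
c=load('wrist')
a=px2w(c,505,275.2,z=.0315);b=px2w(c,137.3,274.8,z=.0315); m=(a+b)/2; d=a-b
print('studs',a.round(4),b.round(4),m.round(4),np.linalg.norm(d).round(4),np.degrees(np.arctan2(d[1],d[0])).round(2))
zt=.0402-.004+.006-.0015
for nm,u in (('L',137.3),('R',505)):
    print(nm,[px2w(c,u,200+v/2.5,z=zt).round(4) for v in (179,230)])
E
```

```text
studs [ 0.6531 -0.119   0.0315] [ 0.448  -0.1369  0.0315] [ 0.5505 -0.128   0.0315] 0.2059 5.0
L [array([ 0.4522, -0.1312,  0.0407]), array([ 0.4518, -0.1431,  0.0407])]
R [array([ 0.6477, -0.1139,  0.0407]), array([ 0.6503, -0.1255,  0.0407])]
```

```bash
python3 -m jog '[[[0.0003,0.001,0],0.002,0.4],[[0,0,0.005],0,0.4],[[0,0,0.004],0,0.4],[[0,0,0],0,0.4]]'; python3 -m jog '[[[0,0,0.004],0,0.4],[[0,0,0],0,0.4]]';python3 - <<'E'
from h import *
c=shot('wrist','w19')
im=c['image'];a=np.hstack([im[200:360,80:260],im[200:360,400:580]]); cv2.imwrite('pics/w19c.png',cv2.resize(a,None,fx=2.2,fy=2.5,interpolation=cv2.INTER_CUBIC)[:,:,::-1])
E
```

```text
time: 21.0
eef_pos: [0.5494, -0.1277, 0.0307]
eef_rot: [-0.0, 0.676, 0.737, -0.0]
ft_force: [0.2, -0.1, -2.8]
gripper_width: 0.0616
time: 21.2
eef_pos: [0.5496, -0.1278, 0.0269]
eef_rot: [-0.0, 0.676, 0.737, -0.0]
ft_force: [0.2, 0.2, -1.6]
gripper_width: 0.0615
```

View pics/w19c.png

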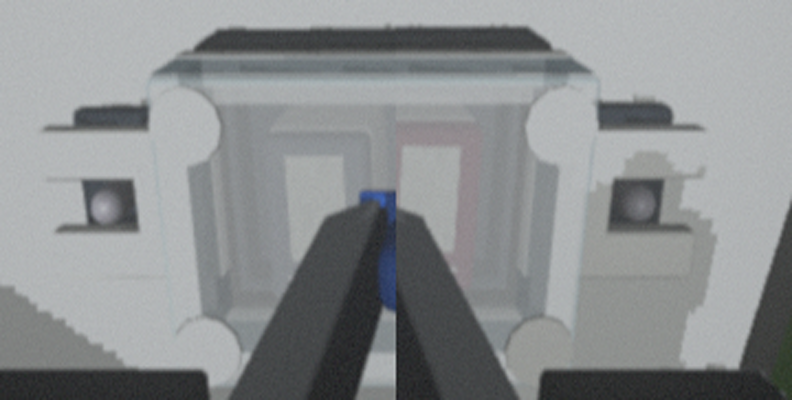

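```bash
python3 -m jog '[[[0,0,0.002],0,0.4],[[0,0,0],0,0.4]]';python3 -m jog '[[[0,0,0.001],0,0.4],[[0,0,0],0,0.4]]'; python3 -m jog '[[[0,0,0.001],0,0.4],[[0,0,0],0,0.4]]'
```

```text
time: 21.45
eef_pos: [0.5498, -0.1278, 0.0252]
eef_rot: [-0.0, 0.676, 0.737, -0.0]
ft_force: [0.2, 0.1, -2.1]
gripper_width: 0.0615
time: 21.65
eef_pos: [0.5498, -0.1278, 0.0243]
eef_rot: [-0.0, 0.676, 0.737, -0.0]
ft_force: [-0.3, 0.2, -2.0]
gripper_width: 0.0612
time: 21.85
eef_pos: [0.5498, -0.1278, 0.0233]
eef_rot: [-0.0, 0.676, 0.737, -0.0]
ft_force: [0.7, 0.0, -2.1]
gripper_width: 0.0618
```

```bash
python3 -m jog '[[[0,0,0.0005],0,0.4],[[0,0,0],0,0.4]]';python3 -m jog '[[[0,0,0.0005],0,0.4],[[0,0,0],0,0.4]]'
```

```text
time: 22.05
eef_pos: [0.5499, -0.1278, 0.0232]
eef_rot: [-0.0, 0.676, 0.737, -0.0]
ft_force: [-2.2, 0.4, 4.5]
gripper_width: 0.0616
time: 22.25
eef_pos: [0.5499, -0.1278, 0.023]
eef_rot: [0.0, 0.676, 0.737, -0.0]
ft_force: [-5.5, -0.3, 12.2]
gripper_width: 0.0618
```

```bash
python3 -m jog '[[[0,0,-0.0008],0,0.4],[[0,0,0],0,0.85],[[0,0,0],0,0.85],[[0,0,0],0,0.85],[[0,0,-0.01],0,0.85]]';python3 -m jog '[[[0,0,-0.03],0,0.85],[[0,0,-0.03],0,0.85],[[0,0,-0.02],0,0.0],[[0,0,0],0,0],[[0,0,0],0,0]]'; python3 - <<'E'
from h import *
c=shot('wrist','w20')
c=shot('top','t20'); P=cloud(c)
for v in range(100,180,6): print(v,[tuple(P[v,u].round(3).tolist()) for u in (300,330,375)])
E
```

```text
time: 22.75
eef_pos: [0.5491, -0.1276, 0.0326]
eef_rot: [-0.001, 0.676, 0.737, -0.0]
ft_force: [-0.7, -0.6, -0.4]
gripper_width: 0.0799
time: 23.25
eef_pos: [0.5499, -0.1279, 0.1137]
eef_rot: [0.0, 0.676, 0.737, 0.0]
ft_force: [0.6, -0.3, -0.0]
gripper_width: 0.0593
100 [(0.72, -0.101, 0.25), (0.719, -0.14, 0.251), (0.718, -0.198, 0.252)]
106 [(0.712, -0.101, 0.249), (0.71, -0.14, 0.252), (0.71, -0.198, 0.252)]
112 [(0.708, -0.101, 0.238), (0.706, -0.14, 0.243), (0.597, -0.176, 0.5)]
118 [(0.708, -0.1, 0.22), (0.706, -0.14, 0.223), (0.588, -0.175, 0.51)]
124 [(0.587, -0.117, 0.501), (0.585, -0.14, 0.504), (0.581, -0.175, 0.516)]
130 [(0.579, -0.117, 0.508), (0.578, -0.14, 0.51), (0.575, -0.174, 0.518)]
136 [(0.573, -0.117, 0.512), (0.572, -0.14, 0.513), (0.568, -0.174, 0.522)]
142 [(0.567, -0.118, 0.516), (0.566, -0.14, 0.516), (0.562, -0.173, 0.526)]
148 [(0.561, -0.118, 0.517), (0.561, -0.14, 0.518), (0.557, -0.173, 0.53)]
154 [(0.557, -0.118, 0.518), (0.556, -0.14, 0.518), (0.551, -0.173, 0.532)]
160 [(0.552, -0.118, 0.519), (0.551, -0.14, 0.519), (0.546, -0.172, 0.536)]
166 [(0.547, -0.118, 0.519), (0.541, -0.14, 0.537), (0.541, -0.172, 0.538)]
172 [(0.536, -0.119, 0.538), (0.536, -0.14, 0.541), (0.535, -0.172, 0.542)]
178 [(0.531, -0.12, 0.543), (0.531, -0.14, 0.542), (0.53, -0.171, 0.544)]
```

View pics/w20.png

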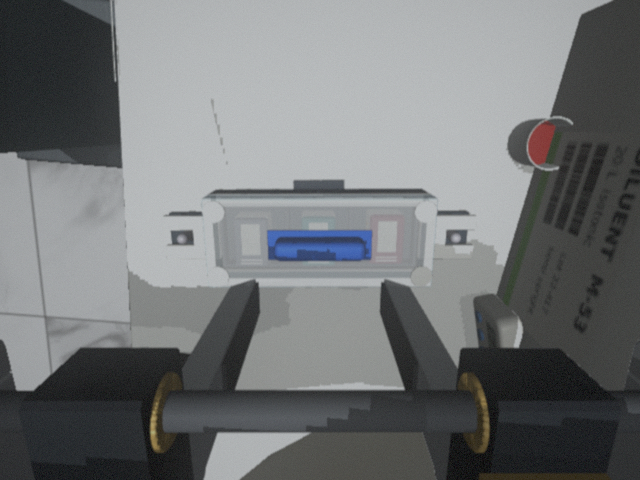

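```bash
python3 -m jog '[[[0,0,0],-0.148,0],[[0,0,0],-0.148,0],[[0,0,0],-0.148,0],[[0,0,0],-0.148,0],[[0,0,0],-0.148,0]]'; python3 -m jog '[[[0,0,0],-0.148,0],[[0,0,0],-0.148,0],[[0,0,0],-0.148,0],[[0,0,0],-0.148,0],[[0,0,0],-0.148,0]]'; python3 -m jog '[[[0,0,0],-0.091,0],[[0,0,0],0,0],[[0,0,0],0,0]]'; python3 - <<'E'
from h import *
s=arm.get_state(); print(s['qpos'].round(3), s['gripper_width'])
c=np.array([.5500,-.1278]); t=np.radians(5.1); ex=np.array([np.sin(t),-np.cos(t)]); ey=np.array([np.cos(t),np.sin(t)])
for i,(x,y) in enumerate([(-24,-74),(24,-74),(24,74),(-24,74)]):
    p=c+ex*x/1000+ey*y/1000; print(p.round(4)); go(*p,0.03,185.1)
shot('wrist','w21')
E
```

```text
time: 23.85
eef_pos: [0.5494, -0.1276, 0.1124]
eef_rot: [-0.001, 0.36, 0.933, 0.0]
ft_force: [-0.8, -0.7, -0.7]
gripper_width: 0.0115
time: 24.35
eef_pos: [0.5494, -0.1276, 0.1124]
eef_rot: [-0.001, -0.001, 1.0, 0.0]
ft_force: [0.4, -0.0, -0.2]
gripper_width: 0.0005
time: 24.65
eef_pos: [0.5496, -0.1277, 0.1127]
eef_rot: [-0.0, -0.042, 0.999, 0.0]
ft_force: [0.4, -0.8, 1.1]
gripper_width: 0.0007
[ 0.835  0.534 -0.863  1.812  0.471  1.017  1.439] 0.000666394175064046
[ 0.4742 -0.1105]
psi -175.18 roll first -6.2881 then tool x 0.0736 y 0.0239 z 0.0827
[ 0.4784 -0.1583]
psi -175.18 roll first -6.2881 then tool x 0.0736 y -0.0241 z 0.0827
[ 0.6258 -0.1451]
psi -175.18 roll first -6.2881 then tool x -0.0744 y -0.0241 z 0.0827
[ 0.6216 -0.0973]
psi -175.18 roll first -6.2881 then tool x -0.0744 y 0.0239 z 0.0827
```

View pics/w21.png

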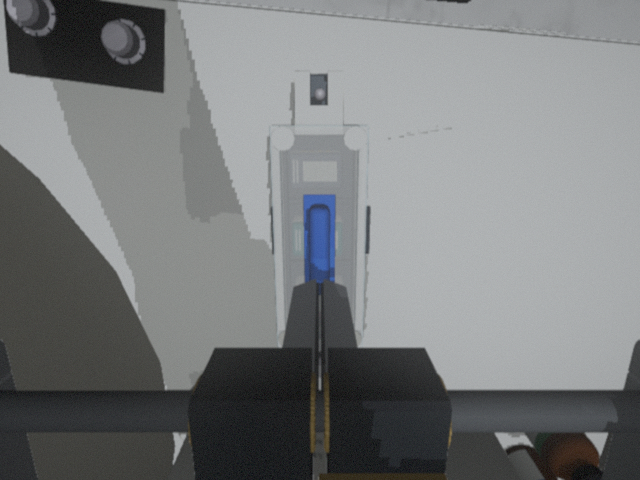

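```bash
python3 -m jog '[[[0.025,0.008,0],0,0],[[0.025,0.008,0],0,0],[[0.0236,0.0079,0],0,0],[[0,0,0.03],0,0],[[0,0,0.03],0,0]]'; python3 -m jog '[[[0,0,0.02],0,0],[[0,0,0],0,0],[[0,0,0],0,0]]'; python3 - <<'E'
from h import *
shot('wrist','w22'); go(.4742,-.1105,.0215)
E
```

```text
time: 25.2
eef_pos: [0.4745, -0.111, 0.0531]
eef_rot: [0.001, -0.042, 0.999, -0.001]
ft_force: [0.6, -0.1, 0.3]
gripper_width: 0.0005
time: 25.5
eef_pos: [0.4747, -0.11, 0.0337]
eef_rot: [-0.0, -0.043, 0.999, 0.0]
ft_force: [0.3, -0.5, -0.3]
gripper_width: 0.0007
psi -175.03 roll first -0.0000 then tool x 0.0009 y -0.0002 z 0.0127
```

View pics/w22.png

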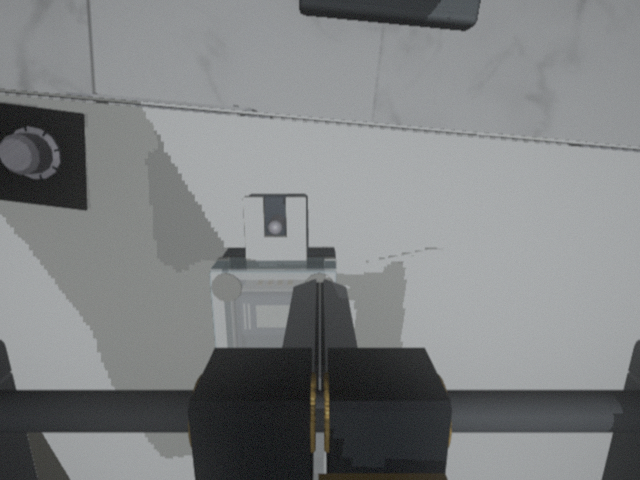

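```bash
python3 -m jog '[[[0,0,0.008],0,0],[[0,0,0.002],0,0],[[0,0,0],0,0]]'; for i in 1; do python3 -m jog '[[[0,0,0.001],0,0],[[0,0,0],0,0]]';  python3 -m jog '[[[0,0,0.001],0,0],[[0,0,0],0,0]]';python3 -m jog '[[[0,0,0.001],0,0],[[0,0,0],0,0]]'; done
```

```text
time: 25.85
eef_pos: [0.4744, -0.1104, 0.0232]
eef_rot: [-0.0, -0.043, 0.999, 0.0]
ft_force: [-0.8, 0.2, -0.9]
gripper_width: 0.0004
time: 26.05
eef_pos: [0.4745, -0.1104, 0.0223]
eef_rot: [0.0, -0.044, 0.999, 0.0]
ft_force: [0.5, -0.7, -0.0]
gripper_width: 0.0007
time: 26.25
eef_pos: [0.4744, -0.1101, 0.0214]
eef_rot: [-0.0, -0.044, 0.999, 0.0]
ft_force: [-2.3, 1.0, 6.2]
gripper_width: 0.0004
time: 26.45
eef_pos: [0.4743, -0.1098, 0.0204]
eef_rot: [-0.0, -0.044, 0.999, 0.0]
ft_force: [-4.1, 3.0, 8.7]
gripper_width: 0.0005
```

Contact at z≈0.0218. Keep pressing in 1 mm steps.

```bash
python3 -m jog '[[[0,0,0.001],0,0],[[0,0,0],0,0]]';  python3 -m jog '[[[0,0,0.001],0,0],[[0,0,0],0,0]]';python3 -m jog '[[[0,0,0.001],0,0],[[0,0,0],0,0]]'; python3 -m jog '[[[0,0,0.0007],0,0],[[0,0,0],0,0]]'
```

```text
time: 26.65
eef_pos: [0.4742, -0.1097, 0.0194]
eef_rot: [-0.0, -0.044, 0.999, 0.0]
ft_force: [-4.7, 3.8, 8.6]
gripper_width: 0.0005
time: 26.85
eef_pos: [0.4741, -0.1097, 0.0184]
eef_rot: [-0.0, -0.044, 0.999, 0.0]
ft_force: [-5.5, 4.4, 9.3]
gripper_width: 0.0003
time: 27.05
eef_pos: [0.4742, -0.1097, 0.0176]
eef_rot: [-0.0, -0.044, 0.999, 0.0]
ft_force: [-6.9, 4.3, 15.8]
gripper_width: -0.0001
time: 27.25
eef_pos: [0.4745, -0.1098, 0.0173]
eef_rot: [-0.0, -0.044, 0.999, -0.0]
ft_force: [-8.0, 4.3, 24.0]
gripper_width: 0.0004
```

```bash
python3 -m jog '[[[0,0,-0.01],0,0],[[0,-0.02,-0.005],0,0],[[0,-0.028,0],0,0],[[0,0,0],0,0],[[0,0,0],0,0]]'; python3 - <<'E'
from h import *
go(.4784,-.1583,.0225)
E
```

```text
time: 27.75
eef_pos: [0.4786, -0.1584, 0.0316]
eef_rot: [0.0, -0.043, 0.999, 0.0]
ft_force: [0.1, 0.4, -0.1]
gripper_width: 0.0006
psi -175.07 roll first -0.0000 then tool x 0.0002 y 0.0002 z 0.0091
```

```bash
python3 -m jog '[[[0,0,0.008],0,0],[[0,0,0],0,0]]';  python3 -m jog '[[[0,0,0.0015],0,0],[[0,0,0],0,0]]';python3 -m jog '[[[0,0,0.0015],0,0],[[0,0,0],0,0]]'; python3 -m jog '[[[0,0,0.001],0,0],[[0,0,0],0,0]]'; python3 -m jog '[[[0,0,0.001],0,0],[[0,0,0],0,0]]'; python3 -m jog '[[[0,0,0.001],0,0],[[0,0,0],0,0]]'
```

```text
time: 27.95
eef_pos: [0.4781, -0.1573, 0.0226]
eef_rot: [-0.001, -0.044, 0.999, 0.0]
ft_force: [-0.2, -0.3, 0.5]
gripper_width: 0.0003
time: 28.15
eef_pos: [0.4786, -0.1578, 0.0219]
eef_rot: [-0.0, -0.044, 0.999, 0.0]
ft_force: [0.4, -0.2, -0.6]
gripper_width: 0.0006
time: 28.35
eef_pos: [0.4786, -0.1581, 0.0204]
eef_rot: [-0.0, -0.044, 0.999, 0.0]
ft_force: [0.7, 0.5, 1.4]
gripper_width: 0.0004
time: 28.55
eef_pos: [0.4787, -0.1583, 0.0196]
eef_rot: [0.0, -0.044, 0.999, -0.0]
ft_force: [-1.1, -0.3, 3.4]
gripper_width: 0.0007
time: 28.75
eef_pos: [0.4788, -0.1587, 0.0187]
eef_rot: [0.0, -0.043, 0.999, -0.0]
ft_force: [-0.9, -1.2, 7.3]
gripper_width: 0.0003
time: 28.95
eef_pos: [0.4788, -0.159, 0.018]
eef_rot: [0.0, -0.043, 0.999, -0.001]
ft_force: [-3.3, -3.4, 12.5]
gripper_width: 0.0002
```

```bash
python3 -m jog '[[[0,0,0.0007],0,0],[[0,0,0],0,0]]'; python3 -m jog '[[[0,0,0.0006],0,0],[[0,0,0],0,0]]'
```

```text
time: 29.15
eef_pos: [0.479, -0.1591, 0.0175]
eef_rot: [0.0, -0.043, 0.999, -0.001]
ft_force: [-3.4, -3.2, 16.8]
gripper_width: 0.0005
time: 29.35
eef_pos: [0.4792, -0.1593, 0.0172]
eef_rot: [0.0, -0.043, 0.999, -0.001]
ft_force: [-4.1, -5.1, 21.6]
gripper_width: 0.0004
```

```bash
python3 -m jog '[[[0,0,-0.03],0,0],[[-0.03,0,0],0,0],[[-0.04,0,0],0,0],[[-0.04,0,0],0,0],[[-0.037,0,0],0,0]]'; python3 -m jog '[[[0,0,0],0,0],[[0,0,0],0,0],[[0,0,0],0,0]]'; python3 - <<'E'
from h import *
go(.6258,-.1451,.0235); shot('wrist','w23')
E
```

```text
time: 29.85
eef_pos: [0.6266, -0.1454, 0.0461]
eef_rot: [-0.0, -0.043, 0.999, -0.0]
ft_force: [-1.3, -0.8, 1.0]
gripper_width: 0.0001
time: 30.15
eef_pos: [0.6241, -0.1456, 0.046]
eef_rot: [-0.0, -0.044, 0.999, -0.0]
ft_force: [-0.7, -0.3, -0.5]
gripper_width: 0.0003
psi -175.01 roll first -0.0000 then tool x -0.0017 y 0.0003 z 0.0225
```

View pics/w23.png

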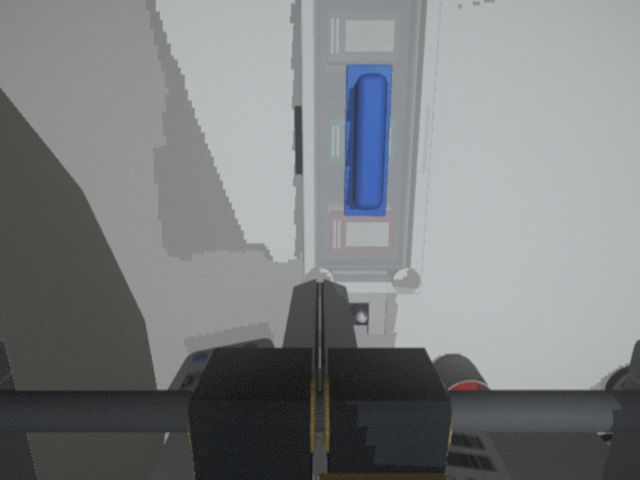

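```bash
python3 -m jog '[[[-0.001,0,0.015],0,0],[[0,0,0.0075],0,0],[[0,0,0],0,0],[[0,0,0],0,0]]';  python3 -m jog '[[[0,0,0.0015],0,0],[[0,0,0],0,0]]';python3 -m jog '[[[0,0,0.0015],0,0],[[0,0,0],0,0]]'; python3 -m jog '[[[0,0,0.001],0,0],[[0,0,0],0,0]]'; python3 -m jog '[[[0,0,0.001],0,0],[[0,0,0],0,0]]'; python3 -m jog '[[[0,0,0.001],0,0],[[0,0,0],0,0]]'
```

```text
time: 30.6
eef_pos: [0.6258, -0.1453, 0.0234]
eef_rot: [-0.0, -0.044, 0.999, 0.0]
ft_force: [-0.0, -0.4, 1.5]
gripper_width: 0.0006
time: 30.8
eef_pos: [0.6261, -0.1453, 0.0223]
eef_rot: [0.0, -0.044, 0.999, 0.0]
ft_force: [0.4, -0.7, 0.0]
gripper_width: 0.0003
time: 31.0
eef_pos: [0.626, -0.1453, 0.0206]
eef_rot: [-0.0, -0.044, 0.999, 0.0]
ft_force: [0.5, -0.6, 0.3]
gripper_width: 0.0003
time: 31.2
eef_pos: [0.626, -0.1453, 0.0196]
eef_rot: [-0.0, -0.044, 0.999, 0.0]
ft_force: [-0.7, -0.0, 0.9]
gripper_width: 0.0007
time: 31.4
eef_pos: [0.6262, -0.1454, 0.0188]
eef_rot: [0.0, -0.044, 0.999, -0.0]
ft_force: [-0.0, -0.3, 2.8]
gripper_width: 0.0007
time: 31.6
eef_pos: [0.6264, -0.1457, 0.018]
eef_rot: [0.0, -0.043, 0.999, -0.0]
ft_force: [0.3, -2.5, 5.3]
gripper_width: 0.0004
```

```bash
python3 -m jog '[[[0,0,0.001],0,0],[[0,0,0],0,0]]'; python3 -m jog '[[[0,0,0.001],0,0],[[0,0,0],0,0]]'; python3 -m jog '[[[0,0,0.001],0,0],[[0,0,0],0,0]]'
```

```text
time: 31.8
eef_pos: [0.6266, -0.1458, 0.0175]
eef_rot: [0.0, -0.043, 0.999, -0.0]
ft_force: [-2.3, -2.7, 11.3]
gripper_width: 0.0002
time: 32.0
eef_pos: [0.6267, -0.1458, 0.0172]
eef_rot: [0.001, -0.043, 0.999, -0.001]
ft_force: [-6.8, -1.5, 22.8]
gripper_width: 0.0008
time: 32.2
eef_pos: [0.627, -0.1456, 0.017]
eef_rot: [0.001, -0.043, 0.999, -0.001]
ft_force: [-11.2, -2.0, 35.4]
gripper_width: 0.0003
```

Now the last corner (0.6216, −0.0973): tool y +0.048.

```bash
python3 -m jog '[[[0,0,-0.012],0,0],[[0,0.02,-0.007],0,0],[[0,0.027,0],0,0],[[0,0,0],0,0],[[0,0,0],0,0]]'; python3 - <<'E'
from h import *
go(.6216,-.0973,.0235)
E
python3 -m jog '[[[0,0,0.008],0,0],[[0,0,0.003],0,0],[[0,0,0],0,0]]';  python3 -m jog '[[[0,0,0.001],0,0],[[0,0,0],0,0]]'
```

```text
time: 32.7
eef_pos: [0.6219, -0.0974, 0.0338]
eef_rot: [-0.0, -0.044, 0.999, 0.0]
ft_force: [0.3, 0.1, -1.2]
gripper_width: 0.0004
psi -174.91 roll first -0.0000 then tool x 0.0003 y 0.0002 z 0.0103
time: 33.0
eef_pos: [0.6215, -0.099, 0.0217]
eef_rot: [-0.001, -0.043, 0.999, 0.0]
ft_force: [0.4, -0.1, 0.6]
gripper_width: 0.0006
time: 33.2
eef_pos: [0.622, -0.0986, 0.0216]
eef_rot: [-0.0, -0.043, 0.999, 0.0]
ft_force: [0.1, -0.1, -0.4]
gripper_width: 0.0002
```

```bash
python3 -m jog '[[[0,0,0.001],0,0],[[0,0,0],0,0]]';python3 -m jog '[[[0,0,0.001],0,0],[[0,0,0],0,0]]'; python3 -m jog '[[[0,0,0.001],0,0],[[0,0,0],0,0]]'; python3 -m jog '[[[0,0,0.001],0,0],[[0,0,0],0,0]]'; python3 -m jog '[[[0,0,0.001],0,0],[[0,0,0],0,0]]'
```

```text
time: 33.4
eef_pos: [0.622, -0.0985, 0.0207]
eef_rot: [-0.0, -0.044, 0.999, 0.0]
ft_force: [-0.5, 0.3, 0.7]
gripper_width: 0.0004
time: 33.6
eef_pos: [0.622, -0.0985, 0.0196]
eef_rot: [-0.0, -0.044, 0.999, 0.0]
ft_force: [0.2, -0.1, -0.4]
gripper_width: 0.0006
time: 33.8
eef_pos: [0.6221, -0.0985, 0.0188]
eef_rot: [0.0, -0.044, 0.999, -0.0]
ft_force: [-0.2, -0.2, 2.2]
gripper_width: 0.0003
time: 34.0
eef_pos: [0.6222, -0.0984, 0.0178]
eef_rot: [0.0, -0.044, 0.999, 0.0]
ft_force: [1.2, 0.4, 3.4]
gripper_width: 0.0006
time: 34.2
eef_pos: [0.6223, -0.0982, 0.0172]
eef_rot: [0.0, -0.044, 0.999, 0.0]
ft_force: [-1.8, 1.2, 10.1]
gripper_width: 0.0002
```

```bash
python3 -m jog '[[[0,0,0.001],0,0],[[0,0,0],0,0]]'; python3 -m jog '[[[0,0,0.001],0,0],[[0,0,0],0,0]]'; python3 -m jog '[[[0,0,-0.03],0,0],[[0,0,-0.04],0,0],[[0,0,-0.03],0,0],[[0.03,0,0],0,0],[[0.03,0,0],0,0]]'; python3 -m jog '[[[0.03,-0.015,0],0,0.5],[[0,-0.015,0],0,0.5],[[0,0,0],0,0.5],[[0,0,0],0,0.5]]'; python3 - <<'E'
from h import *
s=arm.get_state(); print(s['eef_pos'],np.degrees(psi(s)))
c=shot('wrist','w24'); P=cloud(c); print([ (u,v,P[v,u].round(4).tolist()) for u,v in ((320,285),)])
shot('scene','s24'); shot('top','t24')
E
```

```text
time: 34.4
eef_pos: [0.6224, -0.0982, 0.0171]
eef_rot: [0.0, -0.044, 0.999, -0.0]
ft_force: [-7.7, 0.5, 25.4]
gripper_width: 0.0003
time: 34.6
eef_pos: [0.6225, -0.0982, 0.017]
eef_rot: [0.0, -0.044, 0.999, -0.001]
ft_force: [-13.4, 0.9, 39.3]
gripper_width: 0.0006
time: 35.1
eef_pos: [0.5617, -0.1036, 0.115]
eef_rot: [0.0, -0.044, 0.999, -0.0]
ft_force: [-0.1, 0.4, -0.5]
gripper_width: 0.0003
time: 35.5
eef_pos: [0.5354, -0.136, 0.1147]
eef_rot: [0.0, -0.043, 0.999, 0.0]
ft_force: [0.4, -0.2, -1.1]
gripper_width: 0.0291
[ 0.53538289 -0.13599197  0.11468194] -175.0321596606042
[(320, 285, [0.5628, -0.1341, 0.0534])]
```

View pics/w24.png

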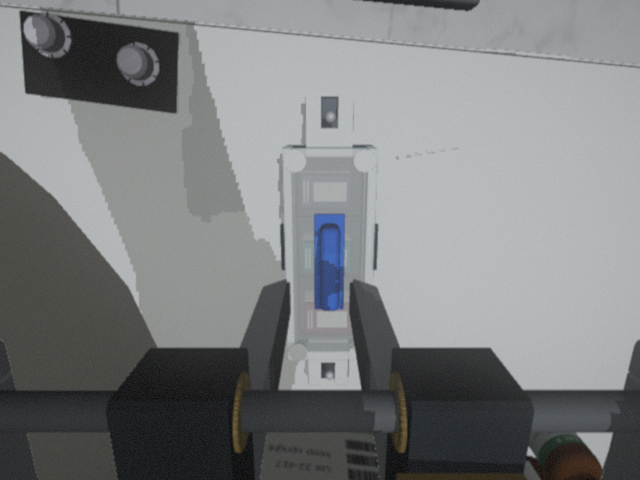

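View pics/t24.png

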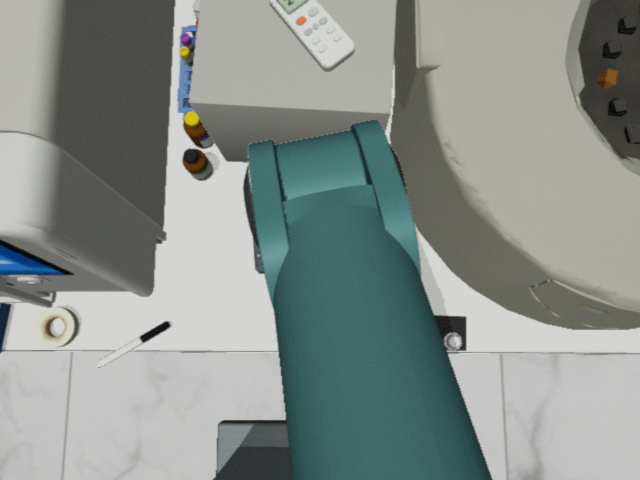

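```bash
python3 -m jog '[[[0.025,-0.026,0],0,0.42],[[0.025,-0.026,0],0,0.42],[[0.025,-0.026,0],0,0.42],[[0.025,-0.026,0.02],0,0.42],[[0.024,-0.026,0.02],0,0.42]]'; python3 -m jog '[[[0,0,0.01],0,0.42],[[0,0,0],0,0.42],[[0,0,0],0,0.42]]'; cat >> h.py <<'E'
def blob(P,r0,r1,c0,c1,lo,hi):
    Q=P[r0:r1,c0:c1]; z=Q[...,2]; m=((z>lo)&(z<hi)).astype(np.uint8)
    n,lab,st,ce=cv2.connectedComponentsWithStats(m); m=lab==1+st[1:,4].argmax()
    A=(Q[m][:,:2]*1000).astype(np.float32); r=cv2.minAreaRect(A); ctr,rad=cv2.minEnclosingCircle(A)
    print('rect',np.round(r[0],1),np.round(r[1],1),round(r[2],2),'circ',np.round(ctr,1),round(rad,1),'mean',A.mean(0).round(1),'z',np.median(z[m]).round(4),m.sum())
E
python3 - <<'E'
from h import *
s=arm.get_state(); print(s['eef_pos'],np.degrees(psi(s)))
c=shot('wrist','w25')
E
```

```text
time: 36.15
eef_pos: [0.4225, -0.2772, 0.0746]
eef_rot: [0.0, -0.044, 0.999, -0.0]
ft_force: [0.9, -0.8, -0.3]
gripper_width: 0.0395
time: 36.45
eef_pos: [0.4239, -0.2753, 0.0651]
eef_rot: [0.0, -0.045, 0.999, 0.0]
ft_force: [-0.2, 1.0, -0.2]
gripper_width: 0.0396
[ 0.42393304 -0.27529783  0.06513961] -174.89585175304188
```

View pics/w25.png

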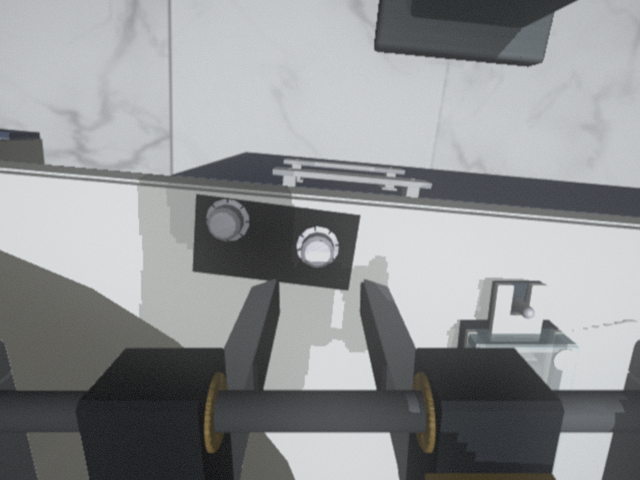

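```bash
python3 - <<'E'
from h import *
c=load('wrist'); P=cloud(c)
blob(P,215,275,290,345,.013,.023)
blob(P,190,250,195,255,.013,.023)
# studs
print(px2w(c,529,313,z=.0315))
s=arm.get_state()
L=[P[v,u] for u,v in ((272,290),(268,295),(265,300))]; R=[P[v,u] for u,v in ((368,290),(372,295),(375,300))]
m=(np.mean(L,0)+np.mean(R,0))/2; print('fingermid',m.round(4), 'tcp',s['eef_pos'].round(4))
cv2.imwrite('pics/w25c.png',cv2.resize(c['image'][180:290,180:370],None,fx=4,fy=4,interpolation=cv2.INTER_CUBIC)[:,:,::-1])
E
```

```text
rect [ 422.9 -277.8] [21.1 21.3] 48.78 circ [ 423.  -277.8] 11.2 mean [ 422.  -277.8] z 0.018 820
rect [ 409.3 -339.4] [21.4 21.1] 37.53 circ [ 409.7 -339.7] 11.3 mean [ 408.6 -338.9] z 0.018 877
[ 0.44745972 -0.13839361  0.0315    ]
fingermid [ 0.4149 -0.2766  0.1047] tcp [ 0.4241 -0.2754  0.0654]
```

View pics/w25c.png

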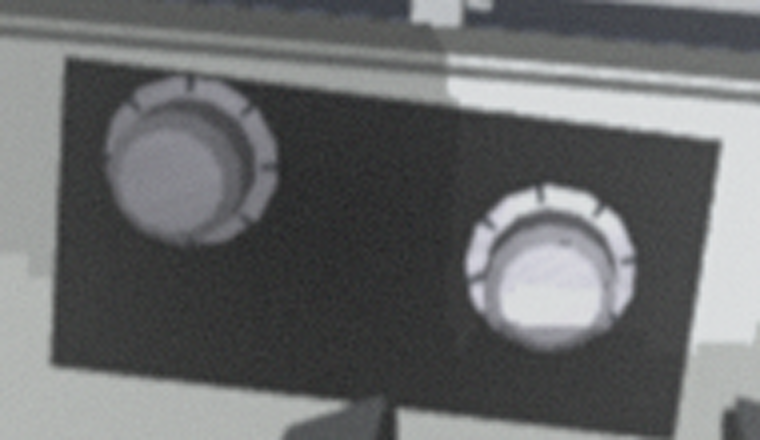

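```bash
python3 -m jog '[[[0.0005,-0.002,0.025],0,0.42],[[0,0,0.025],0,0.42],[[0,0,0.015],0,0.42],[[0,0,0],0,0.42],[[0,0,0],0,0.42]]'; python3 - <<'E'
from h import *
c=shot('wrist','w26'); go(.4237,-.2774,-.0125)
E
```

```text
time: 37.0
eef_pos: [0.4232, -0.2782, 0.0005]
eef_rot: [0.0, -0.044, 0.999, -0.0]
ft_force: [0.5, -0.0, 0.8]
gripper_width: 0.0394
psi -174.97 roll first -0.0000 then tool x -0.0005 y 0.0011 z 0.0133
```

View pics/w26.png

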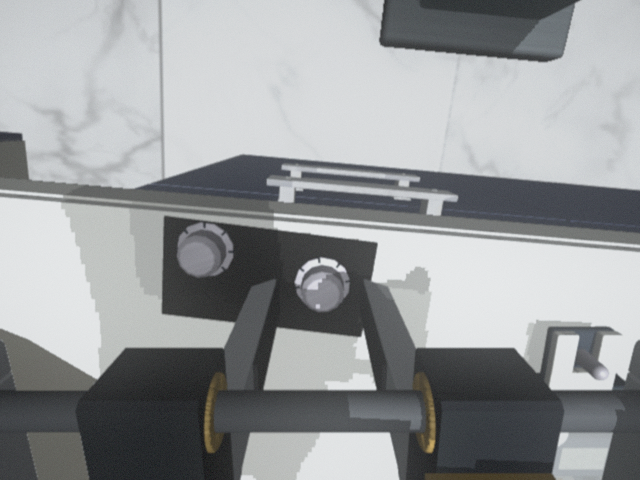

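```bash
python3 -m jog '[[[-0.0004,0.001,0.008],0,0.42],[[0,0,0.005],0,0.42],[[0,0,0],0,0.42],[[0,0,0],0,0.42]]';  python3 -m jog '[[[0,0,0],0,0.05],[[0,0,0],0,0.05],[[0,0,0],0,0.05],[[0,0,0],0,0.05]]'
```

```text
time: 37.45
eef_pos: [0.4227, -0.2775, -0.0133]
eef_rot: [-0.0, -0.044, 0.999, 0.0]
ft_force: [0.1, -0.1, 0.2]
gripper_width: 0.0392
time: 37.85
eef_pos: [0.4228, -0.2776, -0.0132]
eef_rot: [0.0, -0.044, 0.999, -0.0]
ft_force: [-0.4, 0.2, 2.7]
gripper_width: 0.0219
```

```bash
python3 -m jog '[[[0,0,-0.03],0,0.05],[[0,0,-0.04],0,0.05],[[0,0.02,-0.04],0,0.05],[[0,0.03,0],0,0.05],[[0,0.03,0],0,0.05]]';  python3 -m jog '[[[0,0.03,0],0,0.05],[[-0.03,0.03,0],0,0.05],[[-0.03,0,0],0,0.05],[[-0.03,0,0],0,0.05],[[-0.03,0,0],0,0.05]]'; python3 -m jog '[[[-0.03,0,0],0,0.05],[[-0.03,0,0],0,0.05],[[0,0,0],0,0.05],[[0,0,0],0,0.05]]'; python3 - <<'E'
from h import *
print(arm.get_state()['gripper_width']); go(.6513,-.1190,.1,-174.95)
E
```

```text
time: 38.35
eef_pos: [0.4159, -0.1975, 0.0976]
eef_rot: [0.001, -0.043, 0.999, -0.001]
ft_force: [0.5, -0.5, -0.7]
gripper_width: 0.022
time: 38.85
eef_pos: [0.5311, -0.1274, 0.0966]
eef_rot: [-0.0, -0.044, 0.999, -0.0]
ft_force: [-0.1, -0.5, -0.8]
gripper_width: 0.0216
time: 39.25
eef_pos: [0.5896, -0.1219, 0.0963]
eef_rot: [-0.0, -0.044, 0.999, 0.0]
ft_force: [-0.3, 1.0, -0.4]
gripper_width: 0.0218
0.02181301583317958
psi -174.96 roll first -0.0002 then tool x -0.0617 y -0.0026 z -0.0037
```

```bash
python3 -m jog '[[[0,0,0],0.087,0.05],[[-0.02,0,0],0,0.05],[[-0.02,0,0],0,0.05],[[-0.02,0.0,0],0,0.05],[[0,0,0],0,0.05]]'; python3 -m jog '[[[0,0,0],0,0.05],[[0,0,0],0,0.05]]'; python3 - <<'E'
from h import *
print(arm.get_state()['gripper_width']); go(.6513,-.1190,.1,180); shot('wrist','w27')
E
```

```text
time: 39.75
eef_pos: [0.6505, -0.1224, 0.0967]
eef_rot: [0.0, -0.0, 1.0, 0.0]
ft_force: [-0.8, 0.4, -0.7]
gripper_width: 0.0213
time: 39.95
eef_pos: [0.6488, -0.1227, 0.0968]
eef_rot: [-0.0, -0.0, 1.0, -0.0]
ft_force: [-0.3, -0.7, -0.8]
gripper_width: 0.0217
0.021651863285751968
psi -180.00 roll first -6.2831 then tool x -0.0025 y 0.0037 z -0.0032
```

View pics/w27.png

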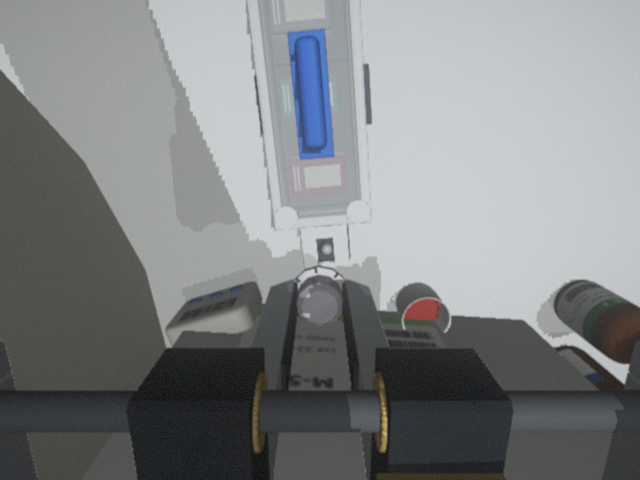

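```bash
python3 - <<'E'
from h import *
c=load('wrist'); P=cloud(c); s=arm.get_state(); print(s['eef_pos'])
for u,v in ((320,300),(318,295),(322,305)): print(P[v,u].round(4))
zt=float(np.median(P[295:306,314:327,2])); blob(P,265,330,290,350,zt-.004,zt+.004)
print(px2w(c,326,248,z=.0315), P[248,326], P[246:251,324:329,2].max())
cv2.imwrite('pics/w27c.png',cv2.resize(c['image'][220:330,260:400],None,fx=5,fy=5,interpolation=cv2.INTER_CUBIC)[:,:,::-1])
E
```

```text
[ 0.64897132 -0.1227586   0.0968582 ]
[ 0.6461 -0.1231  0.1279]
[ 0.6429 -0.124   0.1295]
[ 0.6485 -0.1222  0.1282]
rect [ 648.8 -124.5] [27.2 21.5] 82.81 circ [ 646.8 -123.4] 15.4 mean [ 647.6 -123.3] z 0.1279 1681
[ 0.6502686  -0.11896727  0.0315    ] [ 0.65050337 -0.11895521  0.03072398] 0.03258515633212772
```

View pics/w27c.png

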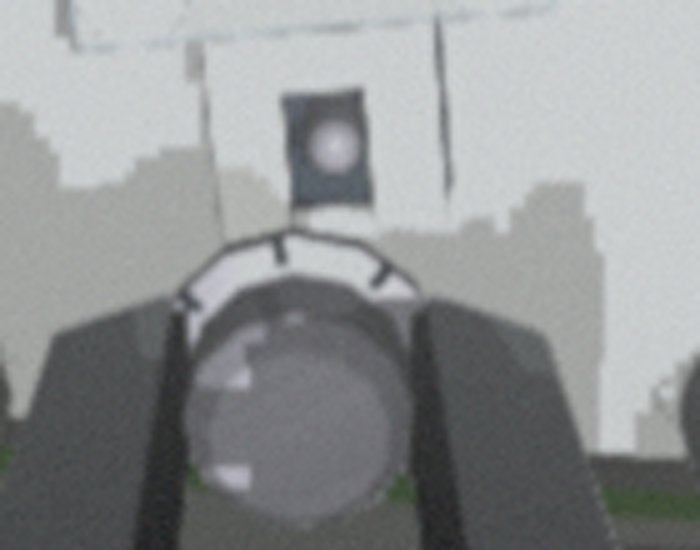

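```bash
python3 - <<'E'
from h import *
c=load('wrist')
print(px2w(c,320,305,z=.1285),px2w(c,326.8,249,z=.0315),px2w(c,326.8,249,z=.033)); go(.6510,-.1187,.05,180)
E
```

```text
[ 0.64837321 -0.12312858  0.1285    ] [ 0.65099867 -0.11840517  0.0315    ] [ 0.65054073 -0.11843166  0.033     ]
psi 180.00 roll first -0.0001 then tool x -0.0020 y 0.0041 z 0.0469
```

```bash
python3 -m jog '[[[-0.0022,0.0043,0],0,0.05],[[0,0,0.025],0,0.05],[[0,0,0.022],0,0.05],[[0,0,0],0,0.05],[[0,0,0],0,0.05]]'; python3 -m jog '[[[0,0,0.015],0,0.05],[[0,0,0],0,0.05],[[0,0,0],0,0.05]]'; python3 - <<'E'
from h import *
go(.6512,-.1185,.0128,180); c=shot('wrist','w28')
cv2.imwrite('pics/w28c.png',cv2.resize(c['image'][210:340,240:400],None,fx=4.5,fy=4.5,interpolation=cv2.INTER_CUBIC)[:,:,::-1])
E
```

```text
time: 40.5
eef_pos: [0.6521, -0.1177, 0.0503]
eef_rot: [-0.0, -0.0, 1.0, 0.0]
ft_force: [0.4, 0.2, 1.1]
gripper_width: 0.0215
time: 40.8
eef_pos: [0.652, -0.118, 0.0348]
eef_rot: [-0.0, -0.0, 1.0, 0.0]
ft_force: [-0.2, -1.0, -1.0]
gripper_width: 0.0216
psi -179.99 roll first -6.2830 then tool x 0.0008 y -0.0005 z 0.0220
```

View pics/w28c.png

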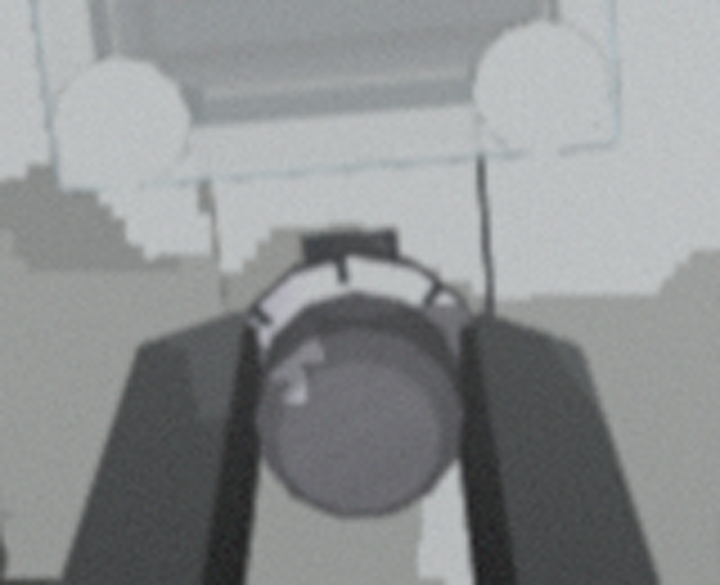

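```bash
python3 -m jog '[[[0.0007,-0.0005,0.01],0,0.05],[[0,0,0.008],0,0.05],[[0,0,0],0,0.05],[[0,0,0],0,0.05]]'; python3 -m jog '[[[0,0,0.002],0,0.05],[[0,0,0],0,0.05]]'; python3 -m jog '[[[0,0,0.0015],0,0.05],[[0,0,0],0,0.05]]'; python3 -m jog '[[[0,0,0.001],0,0.05],[[0,0,0],0,0.05]]'
```

```text
time: 41.25
eef_pos: [0.6512, -0.1184, 0.0164]
eef_rot: [-0.0, -0.0, 1.0, 0.0]
ft_force: [0.2, 0.2, 0.4]
gripper_width: 0.0217
time: 41.45
eef_pos: [0.6513, -0.1186, 0.0147]
eef_rot: [-0.0, -0.0, 1.0, 0.0]
ft_force: [0.3, 0.1, -0.2]
gripper_width: 0.0216
time: 41.65
eef_pos: [0.6514, -0.1185, 0.0132]
eef_rot: [0.0, -0.0, 1.0, 0.0]
ft_force: [0.4, 1.0, 0.2]
gripper_width: 0.0214
time: 41.85
eef_pos: [0.6512, -0.1183, 0.0122]
eef_rot: [-0.0, -0.0, 1.0, 0.0]
ft_force: [-1.8, 3.1, 0.7]
gripper_width: 0.0218
```

```bash
python3 -m jog '[[[0.0002,0.0005,0],0,0.05],[[0,0,0.001],0,0.05],[[0,0,0],0,0.05]]'; python3 -m jog '[[[0,0,0.001],0,0.05],[[0,0,0],0,0.05]]'; python3 -m jog '[[[0,0,0.001],0,0.05],[[0,0,0],0,0.05]]'; python3 -m jog '[[[0,0,0.001],0,0.05],[[0,0,0],0,0.05]]'
```

```text
time: 42.15
eef_pos: [0.6511, -0.1182, 0.0111]
eef_rot: [-0.0, -0.0, 1.0, -0.0]
ft_force: [-0.3, 1.1, -2.0]
gripper_width: 0.022
time: 42.35
eef_pos: [0.6513, -0.118, 0.0101]
eef_rot: [0.0, -0.0, 1.0, 0.0]
ft_force: [2.7, 0.7, -2.2]
gripper_width: 0.022
time: 42.55
eef_pos: [0.651, -0.1182, 0.009]
eef_rot: [-0.0, -0.0, 1.0, -0.0]
ft_force: [-0.5, 0.1, -1.0]
gripper_width: 0.022
time: 42.75
eef_pos: [0.6511, -0.1179, 0.008]
eef_rot: [-0.0, -0.0, 1.0, 0.0]
ft_force: [1.4, 1.1, -3.8]
gripper_width: 0.0217
```

```bash
python3 - <<'E'
from h import *
c=shot('wrist','w29'); s=arm.get_state(); print(s['eef_pos'],s['ft_force'],s['moment'])
cv2.imwrite('pics/w29c.png',cv2.resize(c['image'][210:340,240:400],None,fx=4.5,fy=4.5,interpolation=cv2.INTER_CUBIC)[:,:,::-1])
P=cloud(c); print(P[300:312:4,320].round(4))
E
```

```text
[ 0.65102773 -0.11789321  0.00789072] [ 1.70153801  2.60086725 -5.20831415] [ 0.49932569 -0.67272911 -0.04950777]
[[ 0.6483 -0.1183  0.0392]
 [ 0.6505 -0.1183  0.0389]
 [ 0.6517 -0.1183  0.0406]]
```

View pics/w29c.png

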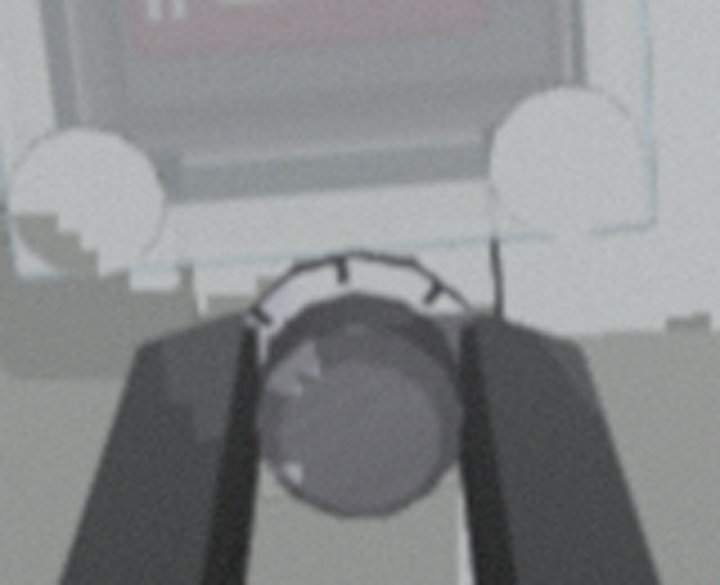

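```bash
python3 -m jog '[[[0,0,0.001],0,0.05],[[0,0,0],0,0.05]]'; python3 -m jog '[[[0,0,0.001],0,0.05],[[0,0,0],0,0.05]]'; python3 -m jog '[[[0,0,0.001],0,0.05],[[0,0,0],0,0.05]]'; python3 -m jog '[[[0,0,0.0005],0,0.05],[[0,0,0],0,0.05]]'
```

```text
time: 43.0
eef_pos: [0.651, -0.1181, 0.007]
eef_rot: [-0.0, -0.0, 1.0, 0.0]
ft_force: [1.3, 1.3, -4.1]
gripper_width: 0.0218
time: 43.2
eef_pos: [0.6511, -0.1181, 0.006]
eef_rot: [-0.0, -0.0, 1.0, 0.0]
ft_force: [1.9, 1.8, -4.2]
gripper_width: 0.0217
time: 43.4
eef_pos: [0.6511, -0.1181, 0.0051]
eef_rot: [-0.0, -0.0, 1.0, 0.0]
ft_force: [1.0, 0.9, -4.5]
gripper_width: 0.0216
time: 43.6
eef_pos: [0.6512, -0.1181, 0.0049]
eef_rot: [0.0, -0.0, 1.0, -0.0]
ft_force: [-0.9, -0.1, 2.7]
gripper_width: 0.0215
```

```bash
python3 -m jog '[[[0,0,0.0005],0,0.05],[[0,0,0],0,0.05]]'; python3 -m jog '[[[0,0,0.0007],0,0.05],[[0,0,0],0,0.05]]'; python3 -m jog '[[[0,0,0.0007],0,0.05],[[0,0,0],0,0.05]]'
```

```text
time: 43.8
eef_pos: [0.6513, -0.1181, 0.0048]
eef_rot: [0.0, -0.0, 1.0, -0.0]
ft_force: [-3.2, 1.4, 9.9]
gripper_width: 0.0216
time: 44.0
eef_pos: [0.6514, -0.1181, 0.0047]
eef_rot: [0.0, -0.0, 1.0, -0.0]
ft_force: [-7.2, 0.8, 18.5]
gripper_width: 0.0214
time: 44.2
eef_pos: [0.6514, -0.1181, 0.0046]
eef_rot: [0.0, -0.0, 1.0, -0.0]
ft_force: [-11.2, -0.3, 26.1]
gripper_width: 0.0217
```

```bash
python3 -m jog '[[[0,0,-0.0015],0,0.05],[[0,0,0],0,0.4],[[0,0,0],0,0.4],[[0,0,0],0,0.4],[[0,0,-0.02],0,0.4]]'; python3 -m jog '[[[0,0,-0.03],0,0.4],[[0,0,-0.03],0,0.0],[[0,0,0],0,0],[[0,0,0],0,0]]'; python3 - <<'E'
from h import *
c=shot('wrist','w30'); P=cloud(c); print(arm.get_state()['eef_pos'])
cv2.imwrite('pics/w30c.png',cv2.resize(c['image'][180:340,220:420],None,fx=3.6,fy=3.6,interpolation=cv2.INTER_CUBIC)[:,:,::-1])
blob(P,230,330,270,370,.030,.042)
E
```

```text
time: 44.7
eef_pos: [0.6496, -0.118, 0.0227]
eef_rot: [-0.002, -0.0, 1.0, 0.0]
ft_force: [0.3, -1.0, -0.6]
gripper_width: 0.0377
time: 45.1
eef_pos: [0.6516, -0.1182, 0.0858]
eef_rot: [0.001, -0.0, 1.0, -0.0]
ft_force: [-0.4, -0.1, -0.8]
gripper_width: 0.0173
[ 0.65102582 -0.11823492  0.08469715]
rect [ 651.3 -118.8] [21.3 21.3] 70.21 circ [ 651.3 -118.6] 11.0 mean [ 650.3 -118.8] z 0.036 822
```

View pics/w30c.png

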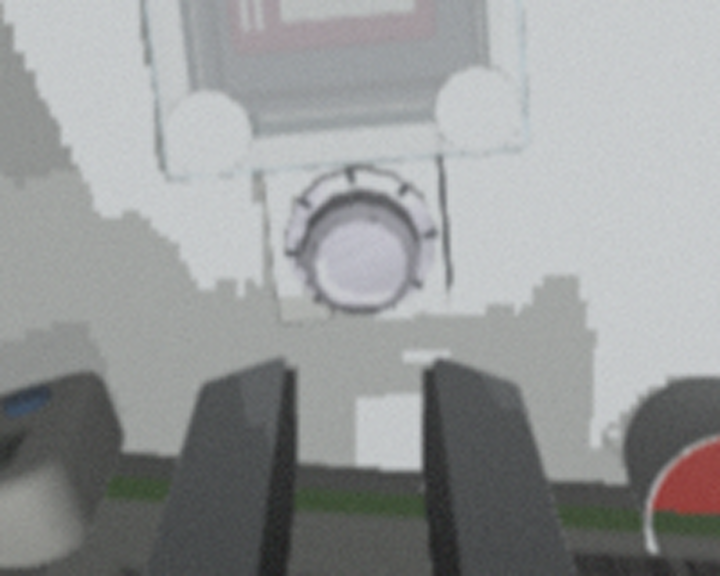

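```bash
python3 -m jog '[[[0,0,0.03],0,0],[[0,0,0.025],0,0],[[0,0,0.01],0,0],[[0,0,0],0,0],[[0,0,0],0,0]]'; python3 -m jog '[[[0,0,0.002],0,0],[[0,0,0],0,0]]'; python3 -m jog '[[[0,0,0.001],0,0],[[0,0,0],0,0]]'; python3 -m jog '[[[0,0,0.001],0,0],[[0,0,0],0,0]]'
```

```text
time: 45.65
eef_pos: [0.651, -0.1179, 0.0192]
eef_rot: [-0.0, -0.0, 1.0, 0.0]
ft_force: [-0.4, -0.5, 0.8]
gripper_width: 0.0004
time: 45.85
eef_pos: [0.6512, -0.118, 0.0174]
eef_rot: [0.0, -0.0, 1.0, 0.0]
ft_force: [-0.6, 0.3, 0.5]
gripper_width: 0.0003
time: 46.05
eef_pos: [0.6514, -0.118, 0.0172]
eef_rot: [0.0, -0.0, 1.0, -0.0]
ft_force: [-3.4, -0.8, 11.7]
gripper_width: 0.0003
time: 46.25
eef_pos: [0.6516, -0.118, 0.0171]
eef_rot: [0.0, -0.0, 1.0, -0.0]
ft_force: [-8.2, 1.2, 23.8]
gripper_width: 0.0005
```

```bash
python3 -m jog '[[[0,0,-0.04],0,0],[[0,0,-0.05],0,0],[[0.04,0,0],0,0.42],[[0.04,0,0],0,0.42],[[0.04,0,0],0,0.42]]'; python3 -m jog '[[[0.04,0,0],0,0.42],[[0.04,0,0],0,0.42],[[0.02,-0.02,0],0,0.42],[[0,-0.03,0],0,0.42],[[0,-0.03,0],0,0.42]]'; python3 -m jog '[[[0,-0.03,0],0,0.42],[[0,-0.03,0],0,0.42],[[0,0,0],0.13,0.42],[[0,0,0],0.13,0.42],[[0,0,0],0.13,0.42]]'; python3 -m jog '[[[0,0,0],0.13,0.42],[[0,0,0],0,0.42],[[0,0,0],0,0.42]]'; python3 - <<'E'
from h import *
c=shot('wrist','w31'); go(.41,-.339,.065,150); shot('top','t31')
E
```

```text
time: 46.75
eef_pos: [0.5295, -0.118, 0.1053]
eef_rot: [-0.0, -0.0, 1.0, -0.0]
ft_force: [-0.1, -0.1, 0.9]
gripper_width: 0.0211
time: 47.25
eef_pos: [0.4305, -0.1995, 0.1058]
eef_rot: [0.0, -0.0, 1.0, -0.001]
ft_force: [0.5, -0.4, 0.0]
gripper_width: 0.0398
time: 47.75
eef_pos: [0.431, -0.2583, 0.1053]
eef_rot: [-0.0, 0.197, 0.98, 0.0]
ft_force: [-0.1, 0.6, -0.4]
gripper_width: 0.0393
time: 48.05
eef_pos: [0.4312, -0.258, 0.1054]
eef_rot: [-0.0, 0.255, 0.967, -0.0]
ft_force: [0.6, 0.5, 0.1]
gripper_width: 0.0399
psi 150.45 roll first 0.0078 then tool x -0.0221 y -0.0807 z 0.0404
```

View pics/w31.png

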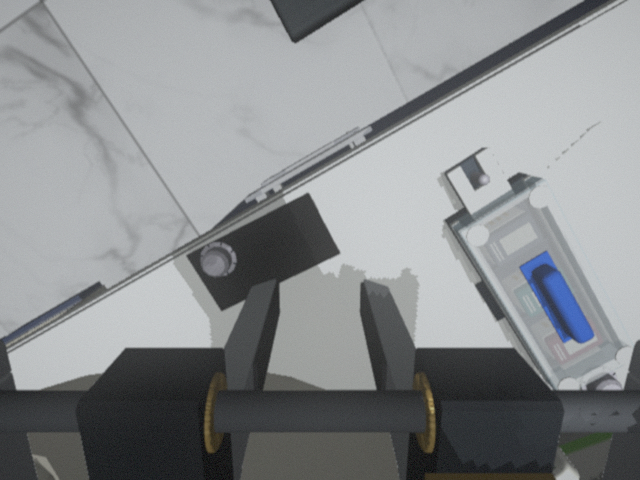

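View pics/t31.png

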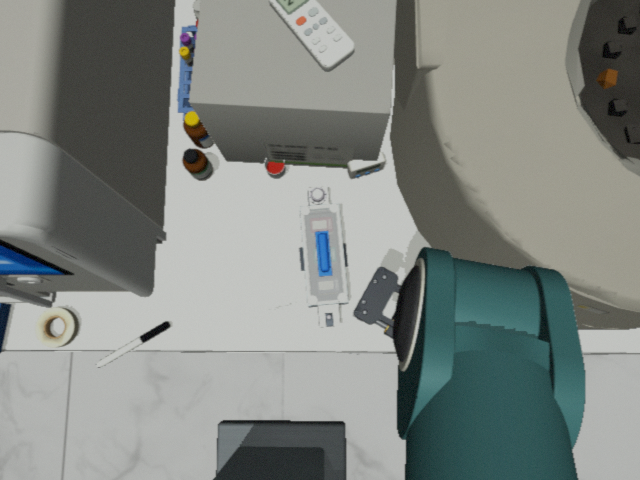

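```bash
python3 - <<'E'
from h import *
c=load('wrist'); P=cloud(c)
blob(P,225,295,180,250,.013,.023)
go(.41,-.339,.065,150)
E
```

```text
rect [ 409.8 -338.8] [21.1 21.4] 83.45 circ [ 409.7 -339.1] 11.1 mean [ 409.1 -338. ] z 0.0181 604
psi 150.40 roll first 0.0070 then tool x -0.0221 y -0.0806 z 0.0403
```

```bash
python3 -m jog '[[[-0.006,-0.02,0],0,0.42],[[-0.006,-0.02,0],0,0.42],[[-0.006,-0.02,0],0,0.42],[[-0.004,-0.02,0.02],0,0.42],[[0,0,0.02],0,0.42]]'; python3 -m jog '[[[0,0,0.03],0,0.42],[[0,0,0],0,0.42],[[0,0,0],0,0.42]]'; python3 - <<'E'
from h import *
c=shot('wrist','w32'); P=cloud(c); go(.41,-.339,-.0125); blob(P,255,325,290,350,.014,.023)
E
```

```text
time: 48.65
eef_pos: [0.4095, -0.3414, 0.0648]
eef_rot: [0.0, 0.258, 0.966, -0.001]
ft_force: [0.1, -0.3, -0.1]
gripper_width: 0.039
time: 48.95
eef_pos: [0.4107, -0.3381, 0.0357]
eef_rot: [-0.0, 0.256, 0.967, 0.0]
ft_force: [-0.3, -0.4, 0.9]
gripper_width: 0.0393
psi 150.29 roll first -0.0000 then tool x 0.0007 y -0.0010 z 0.0489
rect [ 410.6 -340. ] [21.3 19.2] 56.66 circ [ 409.8 -339.3] 11.0 mean [ 409.5 -339.3] z 0.0182 905
```

View pics/w32.png

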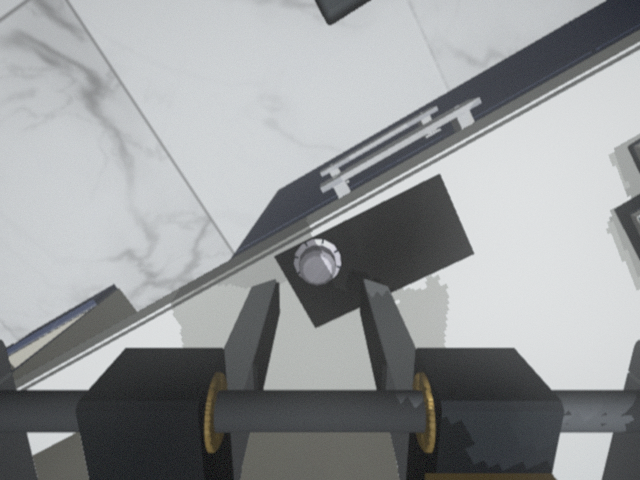

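```bash
python3 -m jog '[[[0.0007,-0.001,0.02],0,0.42],[[0,0,0.02],0,0.42],[[0,0,0.0085],0,0.42],[[0,0,0],0,0.42],[[0,0,0],0,0.42]]'; python3 - <<'E'
from h import *
c=shot('wrist','w33'); go(.41,-.339,-.0128)
E
python3 -m jog '[[[0,0,0],0,0.05],[[0,0,0],0,0.05],[[0,0,0],0,0.05],[[0,0,0],0,0.05]]'
```

```text
time: 49.5
eef_pos: [0.41, -0.3393, -0.0121]
eef_rot: [0.0, 0.257, 0.966, -0.0]
ft_force: [-0.8, 0.5, 0.5]
gripper_width: 0.0396
psi 150.23 roll first -0.0000 then tool x 0.0002 y 0.0003 z 0.0008
time: 49.95
eef_pos: [0.4096, -0.3392, -0.0128]
eef_rot: [0.0, 0.257, 0.966, -0.0]
ft_force: [-1.3, 0.3, 6.2]
gripper_width: 0.0213
```

View pics/w33.png

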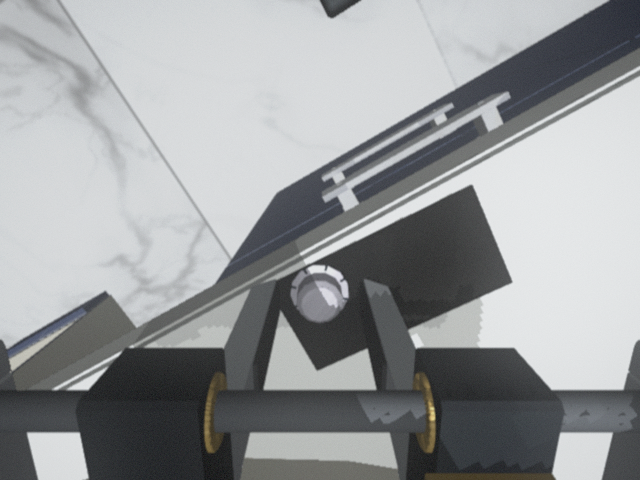

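```bash
python3 -m jog '[[[0,0,-0.03],0,0.05],[[0,0,-0.04],0,0.05],[[0,0,-0.04],0,0.05],[[0,0,0],0,0.05],[[0,0,0],0,0.05]]'; python3 - <<'E'
from h import *
print(arm.get_state()['gripper_width']); go(.44,-.137,.1)
E
```

```text
time: 50.45
eef_pos: [0.4094, -0.3394, 0.0974]
eef_rot: [0.0, 0.257, 0.966, -0.001]
ft_force: [-0.2, 0.0, -0.3]
gripper_width: 0.0214
0.021417645628261033
psi 150.19 roll first -0.0000 then tool x 0.0741 y 0.1909 z -0.0026
```

```bash
python3 -m jog '[[[0.015,0.038,0],0,0.05],[[0.015,0.038,0],0,0.05],[[0.015,0.038,0],0,0.05],[[0.015,0.038,0],0,0.05],[[0.014,0.038,0],0,0.05]]'; python3 -m jog '[[[0,0,0],-0.14,0.05],[[0,0,0],-0.14,0.05],[[0,0,0],-0.14,0.05],[[0,0,0],-0.14,0.05],[[0,0,0],-0.048,0.05]]'; python3 -m jog '[[[0,0,0],0,0.05],[[0,0,0],0,0.05]]'; python3 - <<'E'
from h import *
print(arm.get_state()['gripper_width']); go(.448,-.1365,.1,-175); shot('wrist','w34')
E
```

```text
time: 50.95
eef_pos: [0.4388, -0.1356, 0.0958]
eef_rot: [-0.001, 0.257, 0.966, 0.0]
ft_force: [1.4, -0.1, 0.1]
gripper_width: 0.0218
time: 51.45
eef_pos: [0.4389, -0.137, 0.0957]
eef_rot: [-0.001, -0.047, 0.999, 0.001]
ft_force: [0.3, 0.8, -0.8]
gripper_width: 0.0213
time: 51.65
eef_pos: [0.4391, -0.1372, 0.0962]
eef_rot: [-0.001, -0.043, 0.999, 0.0]
ft_force: [0.8, 0.5, -0.6]
gripper_width: 0.0214
0.02136837268623527
psi -175.06 roll first -0.0010 then tool x -0.0089 y -0.0001 z -0.0038
```

View pics/w34.png

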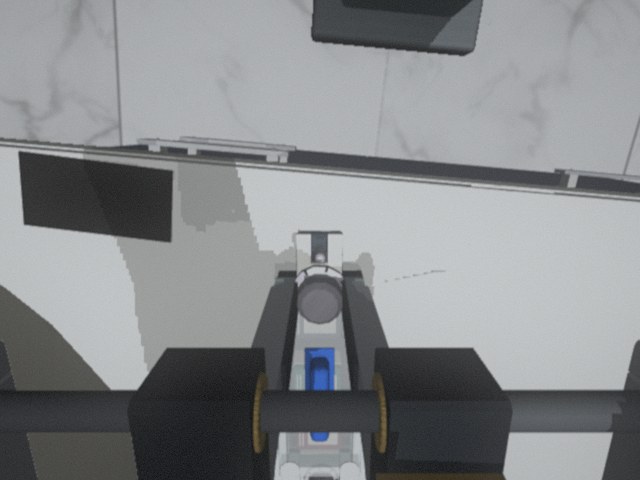

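```bash
python3 -m jog '[[[-0.009,0,0],0,0.05],[[0,0,0],0,0.05],[[0,0,0],0,0.05]]'; python3 - <<'E'
from h import *
go(.448,-.1365,.1); c=shot('wrist','w35')
cv2.imwrite('pics/w35c.png',cv2.resize(c['image'][220:330,250:390],None,fx=5,fy=5,interpolation=cv2.INTER_CUBIC)[:,:,::-1])
E
```

```text
time: 52.0
eef_pos: [0.4488, -0.1363, 0.0968]
eef_rot: [0.0, -0.044, 0.999, 0.0]
ft_force: [-0.8, 0.5, -1.1]
gripper_width: 0.021
psi -174.94 roll first -0.0000 then tool x 0.0008 y -0.0002 z -0.0032
```

View pics/w35c.png

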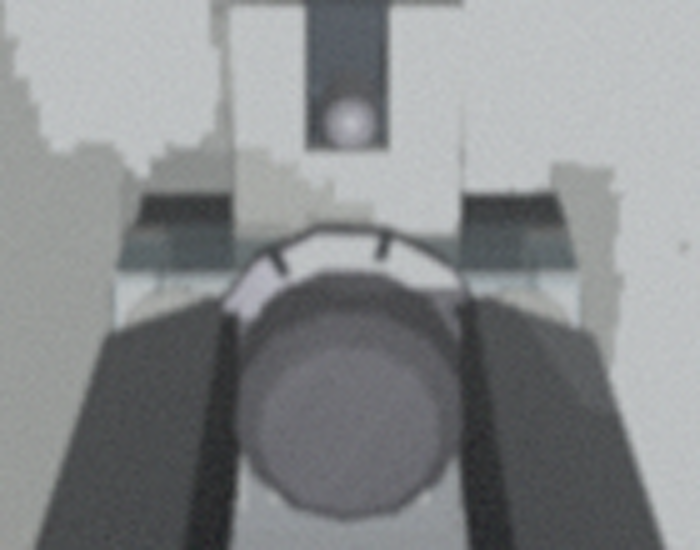

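```bash
python3 - <<'E'
from h import *
c=load('wrist'); 
for z in (.0315,.033): print(px2w(c,320.2,244.4,z=z))
print('cap',px2w(c,320,250+0+ (425-250*0)/5*0+55,z=.1285), 'capAt', px2w(c,320,220+415/5,z=.1285))
E
```

```text
[ 0.44762274 -0.13672215  0.0315    ]
[ 0.4471849  -0.13676217  0.033     ]
cap [ 0.44831062 -0.13683238  0.1285    ] capAt [ 0.44731162 -0.13692078  0.1285    ]
```

```bash
python3 -m jog '[[[0.0009,0,0],0,0.05],[[0,0,0.03],0,0.05],[[0,0,0.03],0,0.05],[[0,0,0],0,0.05],[[0,0,0],0,0.05]]'; python3 -m jog '[[[0,0,0.012],0,0.05],[[0,0,0],0,0.05],[[0,0,0],0,0.05]]'; python3 - <<'E'
from h import *
go(.4478,-.1364,.0128); c=shot('wrist','w36')
cv2.imwrite('pics/w36c.png',cv2.resize(c['image'][210:340,240:400],None,fx=4.5,fy=4.5,interpolation=cv2.INTER_CUBIC)[:,:,::-1])
E
```

```text
time: 52.55
eef_pos: [0.4476, -0.1362, 0.0374]
eef_rot: [-0.0, -0.044, 0.999, 0.0]
ft_force: [0.4, 0.4, 0.3]
gripper_width: 0.0217
time: 52.85
eef_pos: [0.4478, -0.1367, 0.0251]
eef_rot: [0.0, -0.044, 0.999, -0.0]
ft_force: [-0.7, -0.3, -0.5]
gripper_width: 0.0215
psi -174.95 roll first -0.0000 then tool x -0.0001 y 0.0003 z 0.0123
```

View pics/w36c.png

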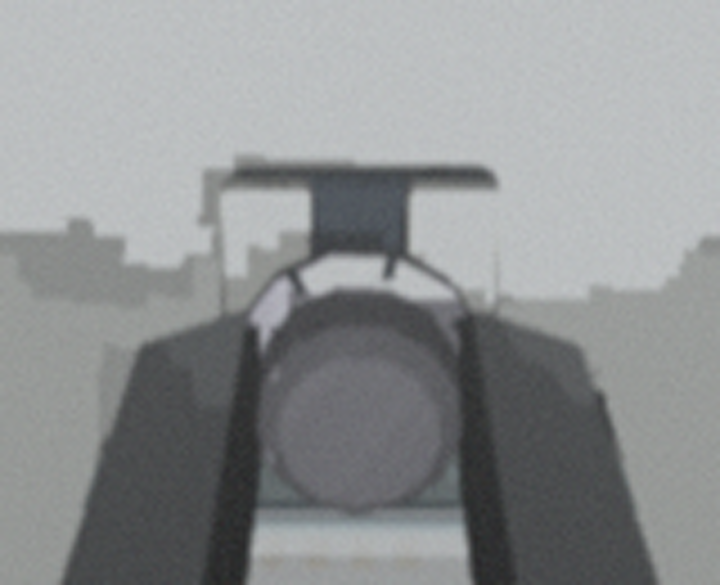

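Laterally centred on the slot. Descending.

```bash
python3 -m jog '[[[0,0.0002,0.008],0,0.05],[[0,0,0.002],0,0.05],[[0,0,0],0,0.05],[[0,0,0],0,0.05]]'; python3 -m jog '[[[0,0,0.0015],0,0.05],[[0,0,0],0,0.05]]'; python3 -m jog '[[[0,0,0.0015],0,0.05],[[0,0,0],0,0.05]]'; python3 -m jog '[[[0,0,0.001],0,0.05],[[0,0,0],0,0.05]]'
```

```text
time: 53.3
eef_pos: [0.4476, -0.1363, 0.0148]
eef_rot: [-0.0, -0.044, 0.999, 0.0]
ft_force: [0.3, 0.2, -0.7]
gripper_width: 0.0214
time: 53.5
eef_pos: [0.4478, -0.1364, 0.0133]
eef_rot: [0.0, -0.044, 0.999, 0.0]
ft_force: [0.9, 0.3, 0.2]
gripper_width: 0.0217
time: 53.7
eef_pos: [0.4478, -0.1363, 0.0118]
eef_rot: [0.0, -0.044, 0.999, 0.0]
ft_force: [0.8, 1.5, 0.7]
gripper_width: 0.0217
time: 53.9
eef_pos: [0.4476, -0.1363, 0.0107]
eef_rot: [-0.0, -0.044, 0.999, 0.0]
ft_force: [1.9, 1.3, -2.0]
gripper_width: 0.0213
```

```bash
python3 -m jog '[[[0,0,0.0015],0,0.05],[[0,0,0],0,0.05]]'; python3 -m jog '[[[0,0,0.0015],0,0.05],[[0,0,0],0,0.05]]'; python3 -m jog '[[[0,0,0.0015],0,0.05],[[0,0,0],0,0.05]]'; python3 -m jog '[[[0,0,0.001],0,0.05],[[0,0,0],0,0.05]]'
```

```text
time: 54.1
eef_pos: [0.4476, -0.1363, 0.009]
eef_rot: [-0.0, -0.044, 0.999, 0.0]
ft_force: [4.9, -0.1, -9.5]
gripper_width: 0.0214
time: 54.3
eef_pos: [0.4477, -0.1364, 0.0076]
eef_rot: [0.0, -0.044, 0.999, 0.0]
ft_force: [3.9, -1.3, -2.5]
gripper_width: 0.0214
time: 54.5
eef_pos: [0.4476, -0.1364, 0.0062]
eef_rot: [-0.0, -0.044, 0.999, 0.0]
ft_force: [2.1, -1.1, 0.3]
gripper_width: 0.0215
time: 54.7
eef_pos: [0.4477, -0.1365, 0.0053]
eef_rot: [0.0, -0.044, 0.999, -0.0]
ft_force: [2.9, -0.5, -1.4]
gripper_width: 0.0214
```

```bash
python3 -m jog '[[[0,0,0.0005],0,0.05],[[0,0,0],0,0.05]]'; python3 -m jog '[[[0,0,0.0005],0,0.05],[[0,0,0],0,0.05]]'
```

```text
time: 54.9
eef_pos: [0.4478, -0.1365, 0.0052]
eef_rot: [0.0, -0.044, 0.999, -0.0]
ft_force: [-0.6, -0.6, 10.3]
gripper_width: 0.0216
time: 55.1
eef_pos: [0.4478, -0.1366, 0.005]
eef_rot: [-0.0, -0.044, 0.999, -0.0]
ft_force: [-4.5, 1.0, 22.0]
gripper_width: 0.0215
```

```bash
python3 -m jog '[[[0,0,-0.001],0,0.05],[[0,0,0],0,0.4],[[0,0,0],0,0.4],[[0,0,0],0,0.4],[[0,0,-0.02],0,0.4]]'; python3 -m jog '[[[0,0,-0.02],0,0.4],[[0,0,0],0,0.0],[[0,0,0],0,0],[[0,0,0],0,0],[[0,0,0.015],0,0]]';  python3 -m jog '[[[0,0,0.01],0,0],[[0,0,0],0,0],[[0,0,0],0,0]]'
```

```text
time: 55.6
eef_pos: [0.4462, -0.136, 0.024]
eef_rot: [-0.002, -0.044, 0.999, 0.001]
ft_force: [-0.9, 0.4, 0.2]
gripper_width: 0.0376
time: 56.1
eef_pos: [0.4481, -0.1366, 0.0306]
eef_rot: [0.0, -0.044, 0.999, -0.0]
ft_force: [1.0, -0.6, -0.8]
gripper_width: 0.0087
time: 56.4
eef_pos: [0.4474, -0.136, 0.0201]
eef_rot: [-0.0, -0.044, 0.999, 0.0]
ft_force: [-0.2, -0.5, 0.6]
gripper_width: 0.0002
```

```bash
python3 -m jog '[[[0,0,0.0015],0,0],[[0,0,0],0,0]]';  python3 -m jog '[[[0,0,0.001],0,0],[[0,0,0],0,0]]'; python3 -m jog '[[[0,0,0.001],0,0],[[0,0,0],0,0]]'; python3 -m jog '[[[0,0,0.0005],0,0],[[0,0,0],0,0]]'
```

```text
time: 56.6
eef_pos: [0.4477, -0.1365, 0.019]
eef_rot: [0.0, -0.044, 0.999, -0.0]
ft_force: [0.0, 0.8, -0.3]
gripper_width: 0.0002
time: 56.8
eef_pos: [0.4476, -0.1365, 0.0179]
eef_rot: [0.0, -0.044, 0.999, -0.0]
ft_force: [-0.5, -0.0, -0.0]
gripper_width: 0.0005
time: 57.0
eef_pos: [0.4478, -0.1366, 0.0171]
eef_rot: [0.0, -0.044, 0.999, -0.0]
ft_force: [-2.2, -0.4, 10.8]
gripper_width: 0.0006
time: 57.2
eef_pos: [0.4479, -0.1367, 0.017]
eef_rot: [0.0, -0.044, 0.999, -0.001]
ft_force: [-7.0, -0.3, 22.3]
gripper_width: 0.0007
```

```bash
python3 -m jog '[[[0,0,-0.03],0,0],[[0,0,0],0,0],[[0,0,0],0,0]]'; python3 - <<'E'
from h import *
go(.4742,-.1105,.018)
E
```

```text
time: 57.5
eef_pos: [0.4478, -0.1368, 0.0465]
eef_rot: [0.0, -0.044, 0.999, -0.0]
ft_force: [-0.5, 1.2, 0.2]
gripper_width: 0.0006
psi -174.98 roll first -0.0000 then tool x -0.0286 y 0.0239 z 0.0285
```

```bash
python3 -m jog '[[[-0.0286,0.0239,0],0,0],[[0,0,0],0,0],[[0,0,0.015],0,0],[[0,0,0.0115],0,0],[[0,0,0],0,0]]';  python3 -m jog '[[[0,0,0.001],0,0],[[0,0,0],0,0]]'; python3 -m jog '[[[0,0,0.001],0,0],[[0,0,0],0,0]]'; python3 -m jog '[[[0,0,0.0008],0,0],[[0,0,0],0,0]]'
```

```text
time: 58.0
eef_pos: [0.4728, -0.1103, 0.0179]
eef_rot: [-0.001, -0.044, 0.999, 0.0]
ft_force: [0.2, 0.1, 0.2]
gripper_width: 0.001
time: 58.2
eef_pos: [0.4734, -0.1103, 0.0182]
eef_rot: [-0.001, -0.044, 0.999, 0.0]
ft_force: [-0.2, -0.1, 0.3]
gripper_width: 0.0006
time: 58.4
eef_pos: [0.4738, -0.1102, 0.0177]
eef_rot: [-0.0, -0.044, 0.999, 0.0]
ft_force: [0.4, -0.5, -0.5]
gripper_width: 0.0008
time: 58.6
eef_pos: [0.4741, -0.1102, 0.0172]
eef_rot: [0.0, -0.044, 0.999, -0.0]
ft_force: [-1.5, -0.0, 5.5]
gripper_width: 0.0003
```

```bash
python3 -m jog '[[[0,0,0.0008],0,0],[[0,0,0],0,0]]'; python3 -m jog '[[[0,0,-0.03],0,0],[[0,0,-0.04],0,0],[[0.03,0,-0.03],0,0.3],[[0.04,0,0],0,0.3],[[0.0,0.04,0],0,0.3]]'; python3 -m jog '[[[0,0.05,0],0,0.3],[[0,0.05,0],0,0.3],[[0,0.03,0],0,0.3],[[0,0,0],0,0.3]]'; python3 - <<'E'
from h import *
c=shot('top','t40'); P=cloud(c)
cv2.imwrite('pics/t40c.png',cv2.resize(c['image'][140:370,180:480],None,fx=2.6,fy=2.6,interpolation=cv2.INTER_CUBIC)[:,:,::-1])
shot('wrist','w40'); shot('scene','s40')
for x,y in ((.4742,-.1105),(.4784,-.1583),(.6258,-.1451),(.6216,-.0973)):
    k=(np.hypot(P[...,0]-x,P[...,1]-y)<.006); print(np.mean(P[...,2][k]).round(4),k.sum())
for x,y in ((.6512,-.1181),(.4478,-.1365)):
    k=(np.hypot(P[...,0]-x,P[...,1]-y)<.006); print('cap',np.mean(P[...,2][k]).round(4),k.sum())
E
```

```text
time: 58.8
eef_pos: [0.4741, -0.1102, 0.017]
eef_rot: [-0.0, -0.044, 0.999, -0.001]
ft_force: [-7.7, 0.9, 25.0]
gripper_width: 0.0008
time: 59.3
eef_pos: [0.3971, -0.0825, 0.116]
eef_rot: [-0.001, -0.038, 0.999, -0.002]
ft_force: [2.0, 1.1, 0.6]
gripper_width: 0.021
time: 59.7
eef_pos: [0.3889, 0.0564, 0.1166]
eef_rot: [0.0, -0.047, 0.999, -0.0]
ft_force: [-0.2, -0.6, -0.7]
gripper_width: 0.0282
0.0389 44
0.0391 46
0.0392 39
0.0392 40
cap 0.0387 41
cap 0.0377 44
```

View pics/t40c.png

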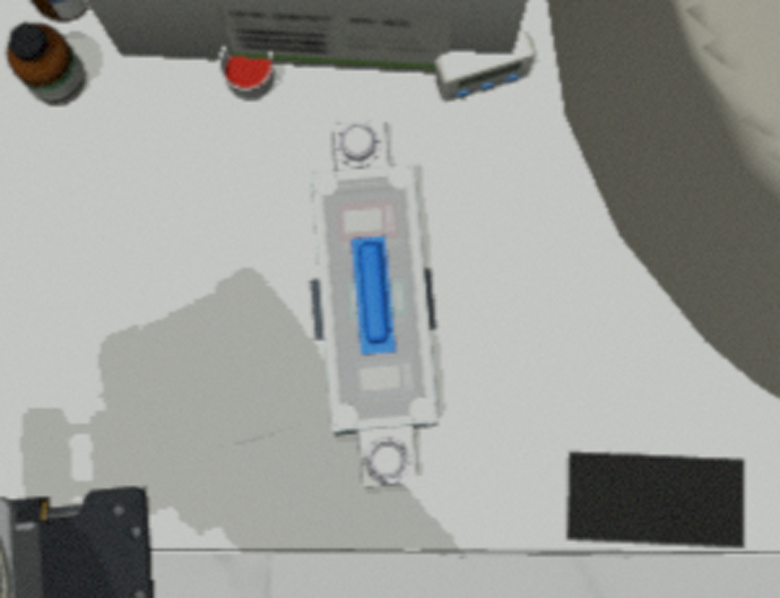

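View pics/s40.png

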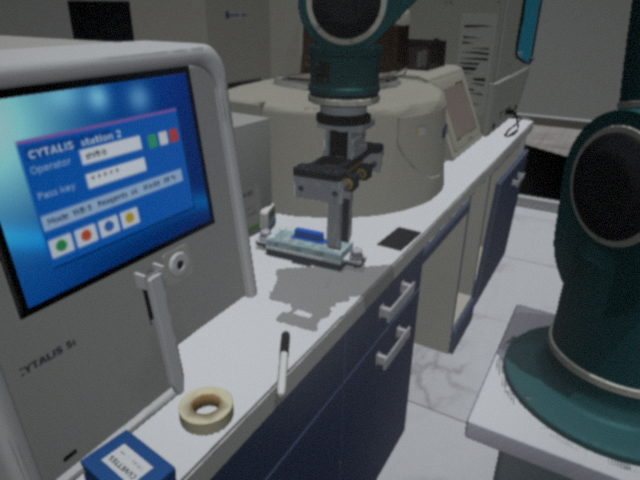

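```bash
python3 - <<'E'
from h import *
print(arm.hand_in())
E
```

```text
the job is handed in; nothing more can be done
None
```

I packed, closed and capped the dry case, then handed it in at about 60 s of the 192 s. `hand_in` reports no verdict.

- **Cartridges:** all three were present. Grey is in bay 3 (near end), teal in bay 2 and dark red in bay 1. All stood upright, each alone in its bay, when last seen.
- **Lid:** it went over both studs and I pressed it down one corner after another. I pressed the first corner again at the end, with both caps already on, and it moved no further. Pad heights in the top camera were 38.9, 39.1, 39.2 and 39.2 mm, against 38 mm expected. They agree with each other to within 0.3 mm, and the constant 1 mm is within the camera's 2 mm calibration.
- **Caps:** one is on each stud. I then pushed on each dome with the closed fingers, and both stopped hard at the height of a cap that is home. The top camera put the tops at 38.7 and 37.7 mm against 38 mm.
- **Other items:** the bottle, timer and cup looked unmoved in the last picture, and the arm was clear of everything.

Three things did not match what I expected:

- **Fingertips:** they sit about 21 mm short of the reported tool point. My first grip on the grey cartridge closed on air because of this, and I corrected all later heights.
- **Cap push force:** while seating the caps in the grip I did not see the expected 12 N. The force stayed near zero until it rose sharply at the home height.
- **Black-mat cap:** the second cap stood a little way from where I first saw it, possibly knocked, so I measured its position again before picking it up.

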